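Colour check under the lamp panel

TASK

Set up a colour check at the table lamp. First raise the lamp's stiff panel by its bar handle to 60 degrees above its closed position, where it stays by itself; then stand every pigment jar that is there upright on the table directly in front of a printed block (on the robot's side, centred on it, about two centimetres clear of it), one jar to a block, whichever you like. Finally turn the lamp's timer knob clockwise to its stop and let go so that it springs back; leave the panel at its 60 degrees, the jars in their places, and the tape roll, tub and squeeze bottle where they stand.

Things in the scene. Friction and masses are not known exactly. Their poses are not given: they have to be found in the camera images.
- lamp: Table lamp, fixed: grey base 170 (x) x 270 (y) x 50 mm high, black timer housing of the same height on its right (-y) side, 120 x 95 mm. An aluminium panel lies over the base (top at 70 mm closed), hinged along the far edge. Origin on the table under the middle of the grey base; x points from its front (robot's side) to the hinge, y left, z up. Its place and yaw (up to 0.12 rad) vary.
- panel (a joint): Angle of the lamp panel (rad): 0 closed and level, growing as its front edge goes up, end stop 1.5; 60 degrees is 1.047. It starts between 0 and 0.15. The hinge is stiff (0.8 N m of friction, lifting at the bar takes about 5 N) and the panel stays where it is left. The panel is 160 mm long, 250 mm wide, 19 mm thick.
- panel_hinge (a point): Centre of the panel's hinge line, at the back of the lamp, 75 mm behind the lamp's origin and 60 mm above the table; the axis runs along the lamp's y.
- panel_handle (a point): Middle of the bar handle: round steel bar, 12 mm thick, 150 mm long along the lamp's y, on two end arms in the panel's plane, 210 mm from the hinge line, a 39 mm open gap before the panel's front edge. Closed, it is 60 mm above the table, nothing below, 50 mm clear of the base. Pinch it from above, fingers before and behind it; it turns between the fingers as the panel swings.
- timer (a joint): Turn of the timer knob (rad): 0 at rest, growing clockwise as seen from above, stop at 1.2. A spring (0.12 N m at the stop, 0.024 N m at rest) turns it back to 0 when let go.
- timer_grip (a point): On the vertical axis of the timer knob, on the timer housing, 74 mm above the table, at the height to grip: the knob's bar is 50 mm long, along the lamp's x when at rest, 13 mm wide and 27 mm tall, its top 87 mm above the table; below it a round skirt 52 mm across with top 59 mm above the table.
- block_a: One of four printed wooden stamp blocks, 55 x 57 mm and 27 mm high with raised print on top, stuck to the table in a row in front of the lamp, about 107 mm from middle to middle (the four change places from start to start). Origin at the centre of its underside; -x is its front, facing the robot's side, y to the left. Each has its own small offset in x.
- block_b: One of four printed wooden stamp blocks, 55 x 57 mm and 27 mm high with raised print on top, stuck to the table in a row in front of the lamp, about 107 mm from middle to middle (the four change places from start to start). Origin at the centre of its underside; -x is its front, facing the robot's side, y to the left. Each has its own small offset in x.
- block_c: One of four printed wooden stamp blocks, 55 x 57 mm and 27 mm high with raised print on top, stuck to the table in a row in front of the lamp, about 107 mm from middle to middle (the four change places from start to start). Origin at the centre of its underside; -x is its front, facing the robot's side, y to the left. Each has its own small offset in x.
- block_d: One of four printed wooden stamp blocks, 55 x 57 mm and 27 mm high with raised print on top, stuck to the table in a row in front of the lamp, about 107 mm from middle to middle (the four change places from start to start). Origin at the centre of its underside; -x is its front, facing the robot's side, y to the left. Each has its own small offset in x.
- jar_a: Round glass pigment jar with a screw lid (orange-brown paste), 52 mm in diameter, 55 mm high, lid as wide as the jar less 2 mm and fixed. It weighs about 120 g and stands upright on the table, free to be picked up; origin at the centre of its underside, z up. May be absent (then None). Jars start to the left and right of the row of blocks.
- jar_b: Round glass pigment jar with a screw lid (dark blue paste), 56 mm in diameter, 63 mm high, lid as wide as the jar less 2 mm and fixed. It weighs about 120 g and stands upright on the table, free to be picked up; origin at the centre of its underside, z up. May be absent (then None). Jars start to the left and right of the row of blocks.
- jar_c: Round glass pigment jar with a screw lid (green paste), 52 mm in diameter, 71 mm high, lid as wide as the jar less 2 mm and fixed. It weighs about 120 g and stands upright on the table, free to be picked up; origin at the centre of its underside, z up. May be absent (then None). Jars start to the left and right of the row of blocks.
- jar_d: Round glass pigment jar with a screw lid (pale paste), 56 mm in diameter, 55 mm high, lid as wide as the jar less 2 mm and fixed. It weighs about 120 g and stands upright on the table, free to be picked up; origin at the centre of its underside, z up. May be absent (then None). Jars start to the left and right of the row of blocks.
- tape: Roll of masking tape lying flat, 104 mm across, 25 mm high, to the right; bystander. Origin at the centre of its underside.
- tub: Empty white tub, 66 mm across the rim, 50 mm high, to the left of the lamp; bystander. Origin at the centre of its underside.
- bottle_teal: Upright squeeze bottle, 53 mm across, 160 mm high, to the right of the lamp; bystander. Origin at the centre of its underside.
Not all that is in view belongs to the job. Leave any turquoise look-alike of the jar_d alone.

How it is judged:
By the outcome, as a careful person would: the job done as asked, in the order asked, and still so for the second after the job is handed in, with the robot touching nothing.
Of jar_a, jar_b, jar_c, jar_d only 3 to 4 are there at a start; the rules pass over those that are not, and their reading is None.
At some moment in a run one of jar_a, jar_b, jar_c, jar_d may be knocked a few centimetres aside while the robot is not near it.
It also fails if it takes over 210 s, if anything falls off the work surface, if the arm or the gripper's body presses on something with over 40 N, if the wrist force passes 120 N, or if a joint passes its speed limit or range.

ROBOT

A 6-joint arm with a two-finger parallel gripper is mounted at the origin on a cart in front of the work surface, level with it; the furniture and walls round the work are solid. World frame = base frame: x ahead of the robot, y to its left, z up, the work surface at z = 0. Lengths are in m, angles in rad, forces in N, time in s.
With the tool pointing down it reaches from about 0.225 to 0.875 m from the base axis. Payload 3.4 kg.
Tool frame: the origin (TCP) lies at the very end of the fingers, on their centre line; the grasp point (between the pads) lies 19 mm behind it (manip.pinch_z is the distance from the TCP to the grasp point, in m); z points along the fingers, y is the line along which they close (so a half turn about z gives the same grasp; the last joint's range is limited). The gripper opens to 85 mm and grips with 20 to 120 N. Pads are 22 mm wide; open, the fingers measure 114 mm over their backs; the gripper's body (76 mm by 85 mm) begins 54 mm behind the grasp point. The pads swing forward as they close: fully open they stand 13 mm farther back than shut.
Start: joints at [1.008, 0.276, 1.505, -0, 1.361, -0.121], TCP at [0.246, 0.52, 0.231] pointing down, gripper open.
Joint ranges: [-2.89, 2.89], [-0.75, 2.08], [0.22, 2.7], [-1.18, 4.32], [0.11, 2.71], [-2.7, 2.7]. Speed limits (rad/s): [2.57, 2.57, 3.14, 3.14, 3.14, 3.14].

INTERFACE

Orientations are given as a unit quaternion [w, x, y, z].
In Python, from rig import manip gives the robot as it stands. The module is installed in compiled form; this text tells all that it offers.
- The arm moves only by the shell command python3 -m jog 'ROWS' [FORCE]. ROWS is JSON, a list of rows, each an object of numbers: "dx", "dy", "dz": the shift along the tool's x, y, z each as a share of 25 cm, from -1 to 1; "ax", "ay", "az": the turn, a rotation vector about the tool's x, y, z each as a share of 90 degrees, from -1 to 1; "grip": the opening, from -1 (shut) to 1 (fully open), so that 0 is half open. A call has 1 to 5 rows; each row is the pose to reach, as a shift and turn from the pose commanded when the call began, along the tool's axes at that moment; what a row does not reach only later rows make up. A row lasts 1/12 s, in which the tool goes at most 41.7 mm and 7.16 degrees, less where a joint would pass 70% of its speed; a pose out of reach is approached as far as the arm can. A call with a number of a shift or a turn outside -1 to 1 is refused whole. A call with a gripper value outside its range is refused whole. The fingers move at their own pace and stop on an object; FORCE is the grip in N (left out, the last holds). Time passes only in rows, so rows that repeat a pose let the fingers close. It gives the time, the measured TCP pose, the force, the opening and the grip force at its end, in the units of the state.
- manip.get_state(): the state, without advancing time (a new reading comes with each control period).
- manip.get_image(name): name is "side" or "top"; returns a dict with "img" (420x560x3 uint8, red, green, blue), "mtx" (3x3 intrinsics, pixels), "world_to_cam" (4x4, takes a point from world to camera coordinates). Camera axes: x right, y down, z forward; pixel columns grow to the right and rows downward; lengths in m; the calibration is good to about 2 mm. A picture is of the moment at which its call begins. There is no depth.
- manip.sign_off(): hands the job in; it is judged then, once.
The state is a dict: "clock": time; "qpos": joint angles; "qd": joint speeds; "effort": joint torques, N m; "position": TCP position; "ee_rot": TCP orientation; "contact_force": force on the tool from outside, world axes, zero at the start; "moment": the same for the moment, N m; "width": finger opening in m; "gripper_force": force on a finger pad.
Only numpy, scipy, OpenCV 4.12 (cv2) and the standard library are available. Lean on these libraries where they do the work, as an engineer would, in place of code of your own. Each camera call takes 0.05 s, during which the arm holds its last target. There are 200 camera calls.

## Working session

There is one attempt and no reset: what is moved stays moved. The work goes in short steps, Python scripts to look and compute and a shell command to move; the robot and the scene stay as the last step left them, time stands still between calls to the robot, and variables do not carry over. Pictures are saved under pics/ and viewed, at most 14 in all, crops included, and the job is handed in when it is done.

```bash
mkdir -p pics; cat > h.py <<'E'
import numpy as np, cv2
from rig import manip
from scipy.spatial.transform import Rotation as R
def snap(name,fn,crop=None,s=1):
    d=manip.get_image(name); im=d["img"][:,:,::-1]
    np.savez(f"pics/{name}.npz",**{k:d[k] for k in("img","mtx","world_to_cam")})
    if crop: im=im[crop[1]:crop[3],crop[0]:crop[2]]
    cv2.imwrite(f"pics/{fn}.png",cv2.resize(im,None,fx=s,fy=s,interpolation=cv2.INTER_CUBIC)); return d
def load(n): return np.load(f"pics/{n}.npz")
def px2w(d,u,v,z):
    T=d["world_to_cam"]; Rm=T[:3,:3]; c=-Rm.T@T[:3,3]
    r=Rm.T@np.linalg.solve(d["mtx"],[u,v,1.]); return c+r*(z-c[2])/r[2]
def w2px(d,p):
    q=d["mtx"]@(d["world_to_cam"]@np.append(p,1))[:3]; return q[:2]/q[2]
def st():
    s=manip.get_state(); print(s["clock"],np.round(s["position"],4),np.round(s["ee_rot"],4),np.round(s["qpos"],3),s["width"],s["gripper_force"],np.round(s["contact_force"],1)); return s
def go(x,y,z,yaw=None):
    """shares for pose: tool down; yaw= world angle of tool closing axis y (mod pi)"""
    s=manip.get_state(); q=s["ee_rot"]; r=R.from_quat(np.r_[q[1:],q[0]])
    d=r.inv().apply(np.array([x,y,z])-s["position"])/.25
    out=[d]
    if yaw is not None:
        best=None
        for k in(0,np.pi):
            ty=np.array([np.cos(yaw+k),np.sin(yaw+k),0]);tz=np.array([0,0,-1.])
            t=R.from_matrix(np.c_[np.cross(ty,tz),ty,tz]); rv=(r.inv()*t).as_rotvec()
            if best is None or np.linalg.norm(rv)<np.linalg.norm(best): best=rv
        out.append(best/(np.pi/2))
    print(*[np.round(o,4) for o in out], "rows",np.ceil(np.linalg.norm(d)*.25/.0417), np.ceil(np.degrees(np.linalg.norm(best))/7.16) if yaw is not None else "")
E
python3 - <<'E'
from h import *
st()
for n in("top","side"):
    d=snap(n,n+"0",s=1.42); T=d["world_to_cam"]; print(n,np.round(-T[:3,:3].T@T[:3,3],3),np.round(T[:3,:3],2).tolist())
E
```

```text
0.0 [0.2456 0.5194 0.2305] [-3.000e-04  2.191e-01  9.757e-01 -8.000e-04] [ 1.008  0.277  1.506  0.     1.361 -0.121] 0.08539325949626658 0.0 [-0.9 -0.6 -0. ]
top [ 0.299 -0.106  1.741] [[0.05, -1.0, 0.0], [-0.98, -0.05, -0.2], [0.2, 0.01, -0.98]]
side [ 0.046 -1.189  0.997] [[0.89, -0.46, 0.0], [-0.27, -0.53, -0.8], [0.37, 0.71, -0.6]]
```

View pics/top0.png

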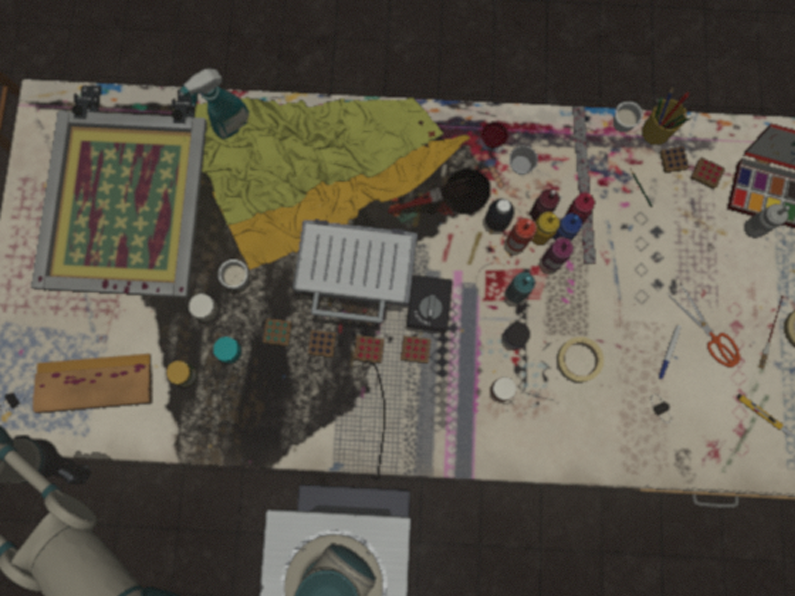

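View pics/side0.png

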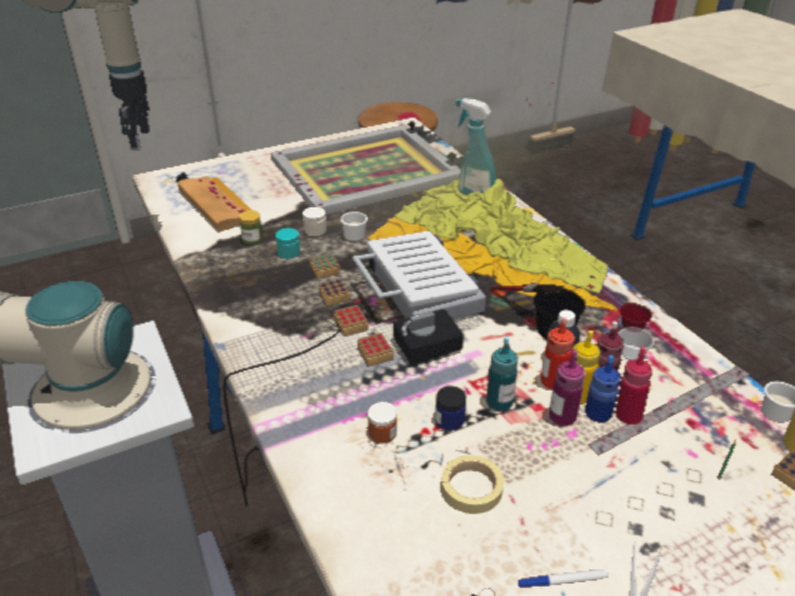

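The top view shows a white lid at (201,306), an orange lid at (178,373) and the turquoise decoy at (225,350). On the right are a black lid at (516,335) and a white lid at (504,390). The blocks run in a row from (277,331) to (416,350), with the lamp above them. The side view confirms the pastes: all four jars are there.

```bash
python3 - <<'E'
from h import *
d=load("top"); im=d["img"][:,:,::-1]
def sv(fn,c,s): cv2.imwrite(f"pics/{fn}.png",cv2.resize(im[c[1]:c[3],c[0]:c[2]],None,fx=s,fy=s,interpolation=cv2.INTER_CUBIC))
sv("topA",(180,150,340,270),5)
sv("topB",(110,170,380,290),2.9)
E
```

```text
(no output)
```

View pics/topA.png

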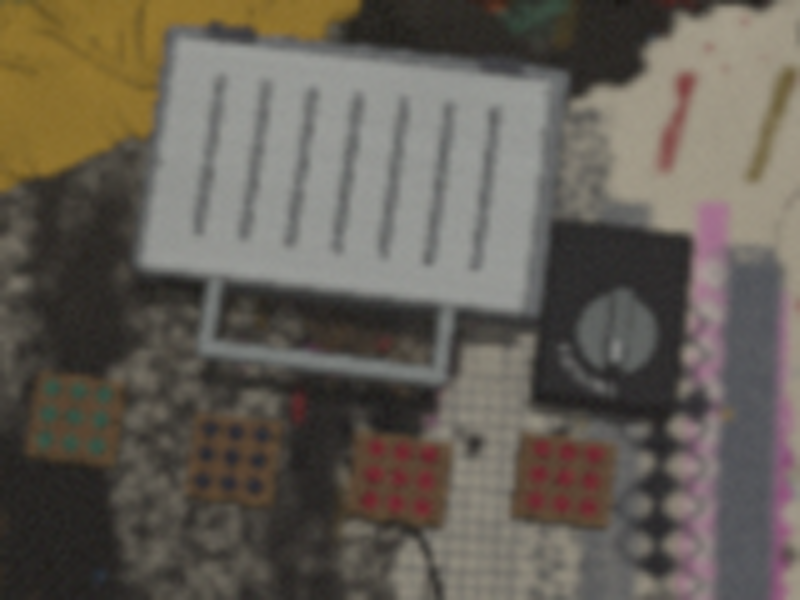

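View pics/topB.png

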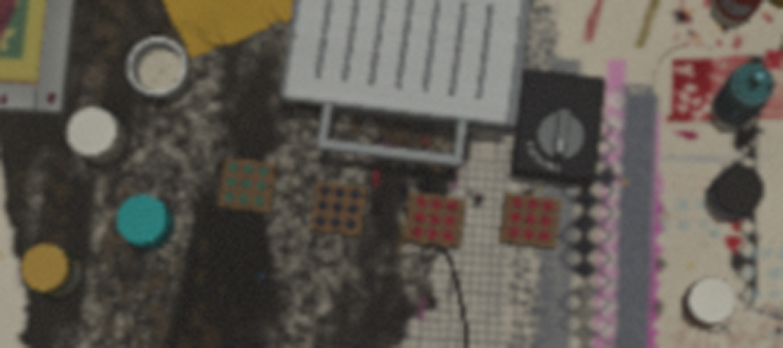

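topA shows the block centres at (76,420), (234,458), (402,481) and (565,480). The bar runs (207,350) to (440,379), and the knob is at (616,333). topB shows the lids at (92,131), (45,268), (737,191) and (711,301), with the decoy at (142,219).

```bash
python3 - <<'E'
from h import *
d=load("top")
f=lambda u,v,s,o,z:print(np.round(px2w(d,u/s+o[0],v/s+o[1],z),4))
A=(180,150);B=(110,170)
print("blocks")
for u,v in((76,420),(234,458),(402,481),(565,480)): f(u,v,5,A,.028)
print("jars d decoy c b a tub")
for u,v,z in((92,131,.055),(142,219,.055),(45,268,.071),(737,191,.063),(711,301,.055),(158,66,.05)): f(u,v,2.9,B,z)
print("bar ends, knob, panel corners")
for u,v,z in((207,350,.06),(440,379,.06),(616,333,.08),(172,33,.07),(568,72,.07),(525,313,.07),(138,268,.07)): f(u,v,5,A,z)
im=load("side")["img"][150:270,235:375,::-1]
cv2.imwrite("pics/sideA.png",cv2.resize(im,None,fx=5,fy=5,interpolation=cv2.INTER_CUBIC))
E
```

```text
blocks
[0.5434 0.1628 0.028 ]
[0.5239 0.0584 0.028 ]
[ 0.5146 -0.0513  0.028 ]
[ 0.5207 -0.1568  0.028 ]
jars d decoy c b a tub
[0.5917 0.3358 0.055 ]
[0.4965 0.271  0.055 ]
[0.4361 0.3671 0.071 ]
[ 0.5604 -0.3807  0.063 ]
[ 0.4393 -0.3559  0.055 ]
[0.6706 0.2706 0.05  ]
bar ends, knob, panel corners
[0.5885 0.0775 0.06  ]
[ 0.5774 -0.0729  0.06  ]
[ 0.6095 -0.1834  0.08  ]
[0.7956 0.1144 0.07  ]
[ 0.7827 -0.1455  0.07  ]
[ 0.6213 -0.1251  0.07  ]
[0.6378 0.1245 0.07  ]
```

View pics/sideA.png

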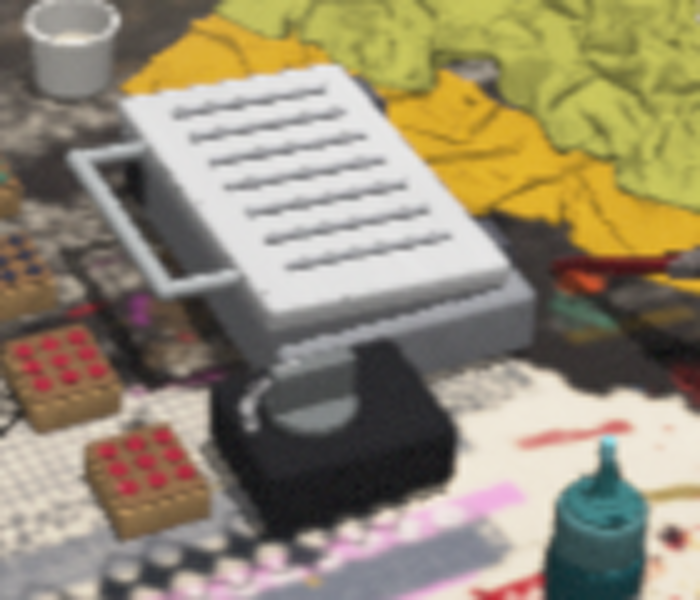

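The side crop shows the bar at (75,158) to (162,289), and the panel slightly open with top corners at (122,103), (275,323), (510,270) and (330,70). I'll fit the lamp pose and panel angle to both views.

```bash
python3 - <<'E'
from h import *
from scipy.optimize import least_squares
dt,ds=load("top"),load("side")
def panel(p,r,y,h):
    x0,y0,w,a=p
    l=np.array([.075-r*np.cos(a)-h*np.sin(a),y,.06+r*np.sin(a)+h*np.cos(a)]) # h: normal offset
    l[0]=.075-r*np.cos(a)+h*np.sin(a)
    c,s=np.cos(w),np.sin(w)
    return np.array([x0+c*l[0]-s*l[1],y0+s*l[0]+c*l[1],l[2]])
pts=[(.21,.069,0),(.21,-.069,0),(.165,.125,.01),(.165,-.125,.01),(.005,-.125,.01),(.005,.125,.01)]
T=[(210,350),(437,378),(138,268),(525,313),(568,72),(172,33)]
S=[(75,158),(162,289),(122,103),(275,325),(510,270),(330,70)]
T=np.array(T)/5+[180,150];S=np.array(S)/5+[235,150]
wt=np.array([1,1,1,1,.5,.5])
def res(p): return np.concatenate([np.r_[(w2px(dt,panel(p,*q))-t)*w,(w2px(ds,panel(p,*q))-s)*w] for q,t,s,w in zip(pts,T,S,wt)])
r=least_squares(res,[.71,-.01,0,.05],loss="soft_l1"); p=r.x; print(p,np.round(r.fun,1))
print("bar",[np.round(panel(p,.21,y,0),4) for y in(.075,0,-.075)])
bar=panel(p,.21,0,0)
for a in(p[3],.3,.5,.7,.9,1.047,1.08,1.1): 
    q=p.copy();q[3]=a;print(a,np.round(panel(q,.21,0,0),4))
go(*(bar+[0,0,.08]),yaw=p[2]); 
E
```

```text
[ 0.71693448 -0.00863632 -0.06821658  0.05467046] [ 1.6 -0.1  0.7  2.3 -0.9 -0.6 -0.3  0.2  0.4 -0.1 -1.7 -0.7  0.7  0.1
 -1.  -2.1 -1.2  0.5  0.3 -0.7  0.5 -0.   0.6 -0.9]
bar [array([0.5877, 0.0754, 0.0715]), array([5.826e-01, 5.000e-04, 7.150e-02]), array([ 0.5774, -0.0743,  0.0715])]
0.05467045548354224 [5.826e-01 5.000e-04 7.150e-02]
0.3 [ 5.916e-01 -1.000e-04  1.221e-01]
0.5 [ 0.6079 -0.0012  0.1607]
0.7 [ 0.6315 -0.0028  0.1953]
0.9 [ 0.6615 -0.0049  0.2245]
1.047 [ 0.687  -0.0066  0.2418]
1.08 [ 0.693  -0.007   0.2452]
1.1 [ 0.6967 -0.0073  0.2472]
[-2.1058 -1.2994  0.318 ] [-1.000e-03  5.000e-04  7.622e-01] rows 15.0 10.0
```

```bash
cat > g.sh <<'E'
python3 -c "
from h import *
import sys
a=[float(x) for x in sys.argv[1:]]
st();go(*a)" "$@"
E
python3 -m jog '[{"dx":-0.7,"dy":-0.43,"dz":0.1,"az":0.38,"grip":-0.08},{"dx":-0.7,"dy":-0.43,"dz":0.1,"az":0.38,"grip":-0.08},{"dx":-0.7,"dy":-0.43,"dz":0.1,"az":0.38,"grip":-0.08},{"dx":-0.7,"dy":-0.43,"dz":0.1,"az":0.38,"grip":-0.08},{"dx":-0.7,"dy":-0.43,"dz":0.1,"az":0.38,"grip":-0.08}]' 40; bash g.sh .5826 .0005 .15 -.07
```

```text
0.1 [0.2456 0.5194 0.2306] [-3.000e-04  2.191e-01  9.757e-01 -8.000e-04] [ 1.008  0.277  1.506 -0.     1.361 -0.121] 0.08547436336676811 0.0 [-0.6  0.2 -0.4]
[-2.106  -1.2995  0.3239] [-1.000e-03  5.000e-04  7.633e-01] rows 15.0 10.0schema error: expected keys dx, dy, dz, ax, ay, az, grip
```

```bash
python3 -m jog '[{"dx":-0.14,"dy":-0.09,"dz":0.02,"ax":0,"ay":0,"az":0.07,"grip":-0.08},{"dx":-0.28,"dy":-0.17,"dz":0.04,"ax":0,"ay":0,"az":0.15,"grip":-0.08},{"dx":-0.42,"dy":-0.26,"dz":0.06,"ax":0,"ay":0,"az":0.23,"grip":-0.08},{"dx":-0.56,"dy":-0.34,"dz":0.08,"ax":0,"ay":0,"az":0.3,"grip":-0.08},{"dx":-0.7,"dy":-0.43,"dz":0.1,"ax":0,"ay":0,"az":0.38,"grip":-0.08}]' 40; bash g.sh .5826 .0005 .15 -.07
```

```text
clock: 0.52
position: [0.3585, 0.3465, 0.2058]
ee_rot: [-0.0, 0.498, 0.867, -0.0]
contact_force: [1.7, 0.1, -0.3]
width: 0.0396
gripper_force: 0.0
0.5167 [0.3585 0.3465 0.2058] [-0.000e+00  4.981e-01  8.671e-01 -1.000e-04] [ 0.629  0.178  1.704 -0.     1.26   0.101] 0.03961944591690565 0.0 [ 1.7  0.1 -0.3]
[-1.6471  0.0773  0.2232] [-1.000e-04  1.000e-04  3.807e-01] rows 10.0 5.0
```

```bash
python3 -m jog '[{"dx":-0.8,"dy":0.04,"dz":0.1,"ax":0,"ay":0,"az":0.38,"grip":-0.08},{"dx":-0.8,"dy":0.04,"dz":0.1,"ax":0,"ay":0,"az":0.38,"grip":-0.08},{"dx":-0.8,"dy":0.04,"dz":0.1,"ax":0,"ay":0,"az":0.38,"grip":-0.08},{"dx":-0.8,"dy":0.04,"dz":0.1,"ax":0,"ay":0,"az":0.38,"grip":-0.08},{"dx":-0.8,"dy":0.04,"dz":0.1,"ax":0,"ay":0,"az":0.38,"grip":-0.08}]' 40; bash g.sh .5826 .0005 .12 -.07
```

```text
clock: 0.93
position: [0.469, 0.1783, 0.1808]
ee_rot: [0.0, 0.732, 0.682, -0.0]
contact_force: [1.1, 0.6, -0.2]
width: 0.0392
gripper_force: 0.0
0.9333 [0.469  0.1783 0.1808] [ 1.000e-04  7.317e-01  6.816e-01 -3.000e-04] [ 2.250e-01  2.020e-01  1.739e+00 -1.000e-03  1.202e+00  2.960e-01] 0.039225747114886585 0.0 [ 1.1  0.6 -0.2]
[-0.677   0.5036  0.2435] [-0.0001  0.0004 -0.0005] rows 6.0 1.0
```

```bash
python3 -m jog '[{"dx":-0.677,"dy":0.504,"dz":0.2,"ax":0,"ay":0,"az":0,"grip":-0.08},{"dx":-0.677,"dy":0.504,"dz":0.2,"ax":0,"ay":0,"az":0,"grip":-0.08},{"dx":-0.677,"dy":0.504,"dz":0.2,"ax":0,"ay":0,"az":0,"grip":-0.08},{"dx":-0.677,"dy":0.504,"dz":0.2,"ax":0,"ay":0,"az":0,"grip":-0.08},{"dx":-0.677,"dy":0.504,"dz":0.2,"ax":0,"ay":0,"az":0,"grip":-0.08}]' 40 >/dev/null;  bash g.sh .5826 .0005 .12 -.07; python3 -c "
from h import *
snap('top','t1',(200,170,320,260),5)
d=snap('side','s1',(240,120,360,210),5)
a=cv2.imread('pics/t1.png');b=cv2.imread('pics/s1.png')
cv2.imwrite('pics/ts1.png',cv2.resize(np.vstack([a,b]),None,fx=.66,fy=.66))"
```

```text
1.35 [0.579  0.0089 0.1325] [-3.000e-04  7.295e-01  6.839e-01 -1.000e-04] [-0.105  0.353  1.648  0.     1.141 -0.041] 0.03911570607200468 0.0 [ 1.2 -0.3  0.4]
[-0.0327  0.0165  0.0499] [-0.0004 -0.0002  0.0035] rows 1.0 1.0
```

View pics/ts1.png

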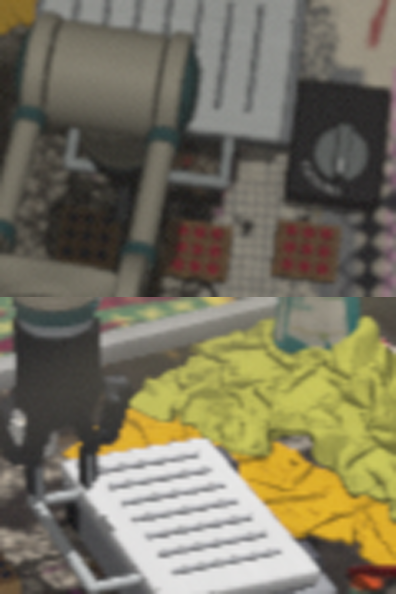

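The two fingers straddle the bar just above it, one in front at about (35,470) and one behind at (90,470) in the lower half. I'll descend and pinch.

```bash
python3 -m jog '[{"dx":-0.033,"dy":0.016,"dz":0.1,"ax":0,"ay":0,"az":0,"grip":-0.08},{"dx":-0.033,"dy":0.016,"dz":0.22,"ax":0,"ay":0,"az":0,"grip":-0.08},{"dx":-0.033,"dy":0.016,"dz":0.32,"ax":0,"ay":0,"az":0,"grip":-0.08},{"dx":-0.033,"dy":0.016,"dz":0.32,"ax":0,"ay":0,"az":0,"grip":-0.08},{"dx":-0.033,"dy":0.016,"dz":0.32,"ax":0,"ay":0,"az":0,"grip":-0.08}]' 40;  python3 -m jog '[{"dx":0,"dy":0,"dz":0,"ax":0,"ay":0,"az":0,"grip":-0.4},{"dx":0,"dy":0,"dz":0,"ax":0,"ay":0,"az":0,"grip":-1},{"dx":0,"dy":0,"dz":0,"ax":0,"ay":0,"az":0,"grip":-1},{"dx":0,"dy":0,"dz":0,"ax":0,"ay":0,"az":0,"grip":-1},{"dx":0,"dy":0,"dz":0,"ax":0,"ay":0,"az":0,"grip":-1}]' 40; bash g.sh .5916 .0000 .1031 -.07
```

```text
clock: 1.87
position: [0.5805, 0.0029, 0.0522]
ee_rot: [-0.002, 0.729, 0.684, -0.001]
contact_force: [1.3, -0.4, 0.8]
width: 0.0393
gripper_force: 0.0
clock: 2.28
position: [0.5842, 0.0024, 0.0551]
ee_rot: [0.002, 0.729, 0.684, 0.002]
contact_force: [2.8, 0.9, 1.9]
width: 0.0101
gripper_force: 39.1
2.2833 [0.5842 0.0024 0.0551] [0.0018 0.7295 0.684  0.002 ] [-1.150e-01  4.350e-01  1.738e+00  1.000e-03  9.630e-01 -5.100e-02] 0.01012774457736472 39.14439082145691 [2.8 0.9 1.9]
[-0.0077  0.0313 -0.192 ] [ 0.0034 -0.0002  0.0036] rows 2.0 1.0
```

```bash
python3 -m jog '[{"dx":0,"dy":0.008,"dz":-0.079,"ax":0,"ay":0,"az":0,"grip":-1},{"dx":0,"dy":0.025,"dz":-0.162,"ax":0,"ay":0,"az":0,"grip":-1},{"dx":0,"dy":0.05,"dz":-0.242,"ax":0,"ay":0,"az":0,"grip":-1},{"dx":0,"dy":0.082,"dz":-0.319,"ax":0,"ay":0,"az":0,"grip":-1},{"dx":0,"dy":0.123,"dz":-0.393,"ax":0,"ay":0,"az":0,"grip":-1}]' 40; python3 -m jog '[{"dx":0,"dy":0.047,"dz":-0.069,"ax":0,"ay":0,"az":0,"grip":-1},{"dx":0,"dy":0.102,"dz":-0.133,"ax":0,"ay":0,"az":0,"grip":-1},{"dx":0,"dy":0.162,"dz":-0.192,"ax":0,"ay":0,"az":0,"grip":-1},{"dx":0,"dy":0.227,"dz":-0.244,"ax":0,"ay":0,"az":0,"grip":-1},{"dx":0,"dy":0.262,"dz":-0.268,"ax":0,"ay":0,"az":0,"grip":-1}]' 40; bash g.sh .687 -.005 .2228 -.07; python3 -c "
from h import *
snap('top','t2',(200,150,320,240),5)
d=snap('side','s2',(250,100,370,190),5)
a=cv2.imread('pics/t2.png');b=cv2.imread('pics/s2.png')
cv2.imwrite('pics/ts2.png',cv2.resize(np.vstack([a,b]),None,fx=.66,fy=.66))"
```

```text
clock: 2.7
position: [0.6122, 0.0004, 0.1511]
ee_rot: [-0.001, 0.729, 0.684, -0.001]
contact_force: [3.6, -0.5, -10.5]
width: 0.0104
gripper_force: 38.8
clock: 3.12
position: [0.6732, -0.0039, 0.2197]
ee_rot: [-0.004, 0.729, 0.684, -0.005]
contact_force: [-11.2, -0.6, 4.5]
width: 0.0106
gripper_force: 39.3
3.1167 [ 0.6732 -0.0039  0.2197] [-0.0042  0.7294  0.6841 -0.0045] [-1.080e-01  4.380e-01  1.284e+00 -1.000e-03  1.432e+00 -4.400e-02] 0.010580253803876493 39.30367290973663 [-11.2  -0.6   4.5]
[-0.0009  0.0552 -0.0132] [-0.0079  0.0005  0.0038] rows 1.0 1.0
```

View pics/ts2.png

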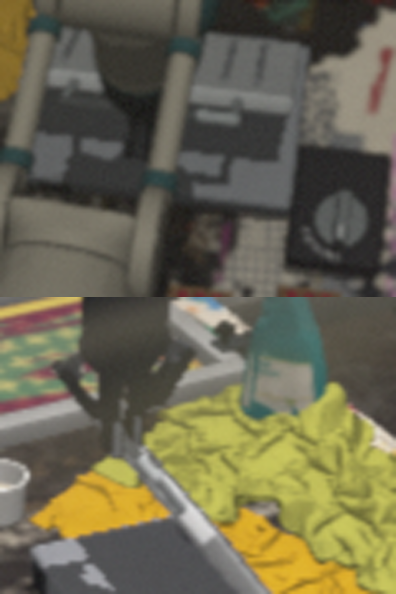

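```bash
python3 -m jog '[{"dx":0,"dy":0.015,"dz":-0.01,"ax":0,"ay":0,"az":0,"grip":-1},{"dx":0,"dy":0.033,"dz":-0.02,"ax":0,"ay":0,"az":0,"grip":-1},{"dx":0,"dy":0.033,"dz":-0.02,"ax":0,"ay":0,"az":0,"grip":-1},{"dx":0,"dy":0.033,"dz":-0.02,"ax":0,"ay":0,"az":0,"grip":-1},{"dx":0,"dy":0.033,"dz":-0.02,"ax":0,"ay":0,"az":0,"grip":-1}]' 40; bash g.sh .687 -.005 .2228 -.07; python3 -c "
from h import *
d=snap('side','s3',(250,80,390,200),5)"
```

```text
clock: 3.63
position: [0.6803, -0.0044, 0.2247]
ee_rot: [-0.004, 0.729, 0.684, -0.004]
contact_force: [-10.4, -0.8, 9.3]
width: 0.0104
gripper_force: 40.0
3.6333 [ 0.6803 -0.0044  0.2247] [-0.0039  0.7294  0.6841 -0.0044] [-0.108  0.446  1.258 -0.002  1.45  -0.044] 0.01041139914706312 40.032899379730225 [-10.4  -0.8   9.3]
[-0.0007  0.0268  0.0072] [-0.0075  0.0007  0.0038] rows 1.0 1.0
```

View pics/s3.png

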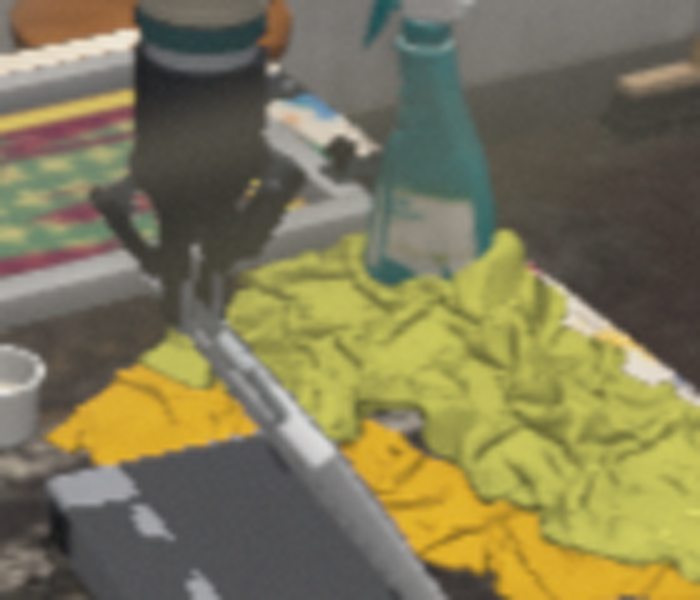

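The view shows the panel well up. The bar's right end is near (285,412) and the panel's front right region near (330,455). Next I'll compare these with the model projected at several angles.

```bash
cat >> h.py <<'E'
LAMP=np.array([.71693448,-.00863632,-.06821658])
def lamp(l,P=LAMP):
    c,s=np.cos(P[2]),np.sin(P[2]); return np.array([P[0]+c*l[0]-s*l[1],P[1]+s*l[0]+c*l[1],l[2]])
def panel(a,r,y,h): return lamp([.075-r*np.cos(a)+h*np.sin(a),y,.06+r*np.sin(a)+h*np.cos(a)])
E
python3 - <<'E'
from h import *
d=load("side"); o=np.array([250,80])
for a in(.95,1.0,1.05,1.1):
    print(a,[np.round((w2px(d,panel(a,*q))-o)*5).astype(int).tolist() for q in((.21,-.075,0),(.165,-.125,.0095),(.165,-.125,-.0095),(.165,.125,-.0095),(.21,0,0))])
im=d["img"][110:190,280:370,::-1].copy(); im=cv2.resize(im,None,fx=8,fy=8,interpolation=cv2.INTER_CUBIC)
for a,c in((1.0,(0,0,255)),(1.05,(0,255,0))):
    P=[tuple(int(v) for v in (w2px(d,panel(a,*q))-[280,110]+.5)*8) for q in((.165,.125,-.0095),(.165,-.125,-.0095),(.165,-.125,.0095),(.005,-.125,.0095))]
    for i in range(3): cv2.line(im,P[i],P[i+1],c,1)
    B=[tuple(int(v) for v in (w2px(d,panel(a,.21,y,0))-[280,110]+.5)*8) for y in(.075,-.075)]; cv2.line(im,*B,c,1)
cv2.imwrite("pics/ov.png",im)
E
```

```text
0.95 [[231, 383], [322, 461], [296, 484], [124, 283], [177, 321]]
1.0 [[245, 371], [333, 452], [307, 473], [134, 274], [191, 310]]
1.05 [[260, 359], [345, 443], [318, 464], [144, 265], [205, 298]]
1.1 [[275, 348], [358, 435], [330, 455], [154, 257], [220, 288]]
```

View pics/ov.png

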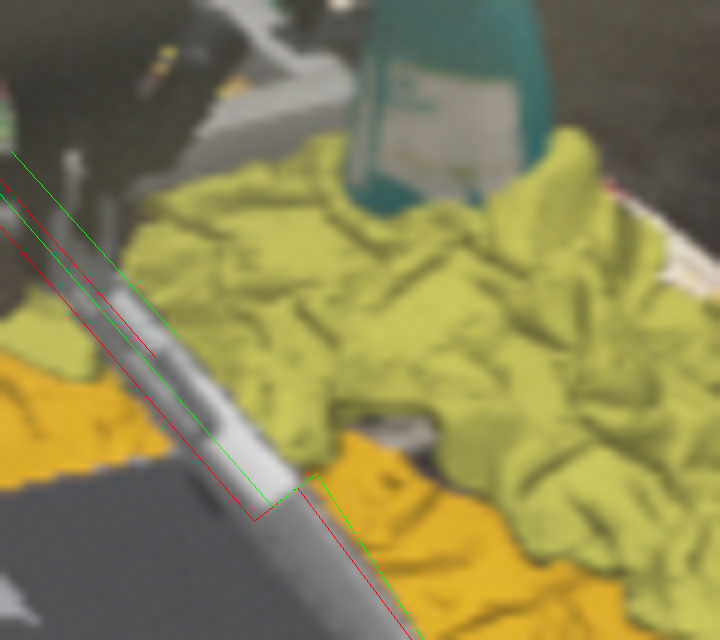

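Model lines at 1.0 (red) fit the panel corner (298,490) well, so the angle is about 1.01 and about 0.04 rad is left.

```bash
python3 -m jog '[{"dx":0,"dy":0.015,"dz":-0.009,"ax":0,"ay":0,"az":0,"grip":-1},{"dx":0,"dy":0.03,"dz":-0.018,"ax":0,"ay":0,"az":0,"grip":-1},{"dx":0,"dy":0.03,"dz":-0.018,"ax":0,"ay":0,"az":0,"grip":-1},{"dx":0,"dy":0.03,"dz":-0.018,"ax":0,"ay":0,"az":0,"grip":-1},{"dx":0,"dy":0.03,"dz":-0.018,"ax":0,"ay":0,"az":0,"grip":-1}]' 40; bash g.sh .687 -.005 .2228 -.07
```

```text
clock: 4.1
position: [0.6878, -0.0049, 0.2294]
ee_rot: [-0.004, 0.729, 0.684, -0.004]
contact_force: [-10.4, 0.3, 9.4]
width: 0.0102
gripper_force: 39.9
4.1 [ 0.6878 -0.0049  0.2294] [-0.0038  0.7294  0.684  -0.0044] [-0.107  0.456  1.23  -0.002  1.467 -0.043] 0.010243290174173884 39.92116391658783 [-10.4   0.3   9.4]
[-0.0004 -0.0029  0.0265] [-0.0074  0.0007  0.0037] rows 1.0 1.0
```

```bash
python3 -m jog '[{"dx":0,"dy":0,"dz":0,"ax":0,"ay":0,"az":0,"grip":-0.35},{"dx":0,"dy":0,"dz":0,"ax":0,"ay":0,"az":0,"grip":-0.35},{"dx":0,"dy":0,"dz":-0.12,"ax":0,"ay":0,"az":0,"grip":-0.35},{"dx":0,"dy":0,"dz":-0.25,"ax":0,"ay":0,"az":0,"grip":-0.35},{"dx":0,"dy":-0.1,"dz":-0.4,"ax":0,"ay":0,"az":0,"grip":-0.35}]' 40; python3 -m jog '[{"dx":0,"dy":-0.1,"dz":-0.05,"ax":0,"ay":0,"az":0,"grip":1},{"dx":0.1,"dy":-0.3,"dz":-0.05,"ax":0,"ay":0,"az":0,"grip":1},{"dx":0.3,"dy":-0.5,"dz":-0.05,"ax":0,"ay":0,"az":0,"grip":1},{"dx":0.4,"dy":-0.6,"dz":-0.05,"ax":0,"ay":0,"az":0,"grip":1},{"dx":0.5,"dy":-0.7,"dz":-0.05,"ax":0,"ay":0,"az":0,"grip":1}]'; bash g.sh .4361 -.3559 .15 0;python3 - <<'E'
from h import *
d=snap("side","s4",(250,80,390,200),5)
im=d["img"][110:190,280:370,::-1].copy(); im=cv2.resize(im,None,fx=8,fy=8,interpolation=cv2.INTER_CUBIC)
for a,c in((1.02,(0,0,255)),(1.047,(0,255,0)),(1.08,(255,0,0))):
    P=[tuple(int(v) for v in (w2px(d,panel(a,*q))-[280,110]+.5)*8) for q in((.165,.125,-.0095),(.165,-.125,-.0095),(.165,-.125,.0095),(.005,-.125,.0095))]
    for i in range(3): cv2.line(im,P[i],P[i+1],c,1)
    B=[tuple(int(v) for v in (w2px(d,panel(a,.21,y,0))-[280,110]+.5)*8) for y in(.075,-.075)]; cv2.line(im,*B,c,1)
cv2.imwrite("pics/ov2.png",im)
E
```

```text
clock: 4.52
position: [0.6731, -0.0039, 0.3231]
ee_rot: [-0.001, 0.729, 0.684, -0.0]
contact_force: [0.7, 0.1, -0.4]
width: 0.0282
gripper_force: 0.0
clock: 4.93
position: [0.5227, 0.1109, 0.3376]
ee_rot: [-0.0, 0.73, 0.684, 0.0]
contact_force: [0.6, 0.6, 0.8]
width: 0.085
gripper_force: 0.0
4.9333 [0.5227 0.1109 0.3376] [-0.000e+00  7.299e-01  6.836e-01  2.000e-04] [0.079 0.172 1.386 0.    1.583 0.144] 0.08497243169676223 0.0 [0.6 0.6 0.8]
[-1.8862 -0.2236  0.7499] [ 0.0002 -0.0002 -0.0417] rows 13.0 1.0
```

View pics/ov2.png

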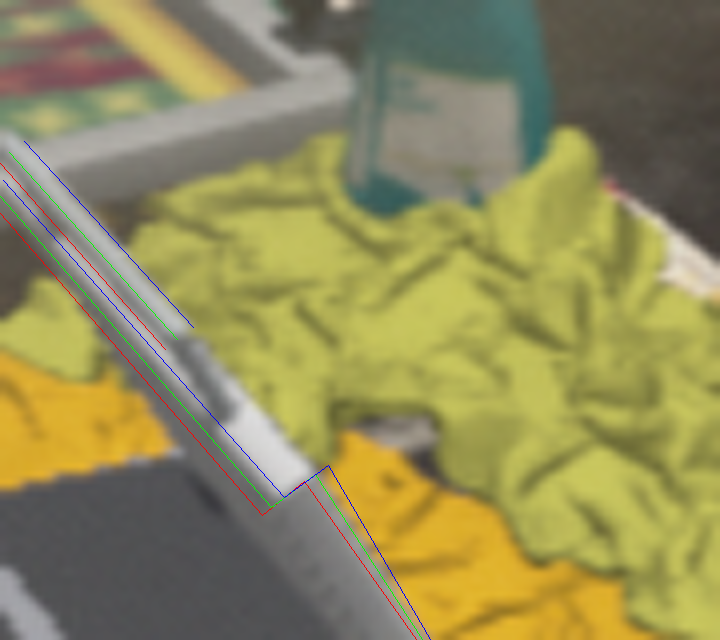

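The panel sits on the green 1.047 line (corner at (316,472)), so it is at about 60°. Next: the block yaws and jar targets, re-checking the jars on a fresh top image.

```bash
python3 - <<'E'
from h import *
d=snap("top","t5",(110,170,380,290),2.9)
D=[[(52,387),(104,396),(45,440),(98,447)],[(210,428),(264,433),(203,482),(257,487)],[(377,444),(431,453),(369,499),(424,508)],[(541,448),(596,454),(535,502),(588,507)]]
for q in D:
    p=[px2w(d,u/5+180,v/5+150,.029)[:2] for u,v in q]; c=np.mean(p,0)
    f=(p[0]+p[1]-p[2]-p[3]); l=(p[0]+p[2]-p[1]-p[3]); yw=(np.arctan2(f[1],f[0])+np.arctan2(-l[0],l[1]))/2
    print(np.round(c,4),round(yw,3),[np.round(c-(.0475+r)*np.array([np.cos(yw),np.sin(yw)]),4).tolist() for r in(.026,.028)])
E
```

```text
[0.5449 0.1636] -0.071 [[0.4716, 0.1688], [0.4696, 0.169]]
[0.5241 0.0587] -0.05 [[0.4507, 0.0623], [0.4487, 0.0624]]
[ 0.5177 -0.0501] -0.095 [[0.4445, -0.0431], [0.4425, -0.0429]]
[ 0.5221 -0.1567] -0.067 [[0.4487, -0.1517], [0.4467, -0.1516]]
```

View pics/t5.png

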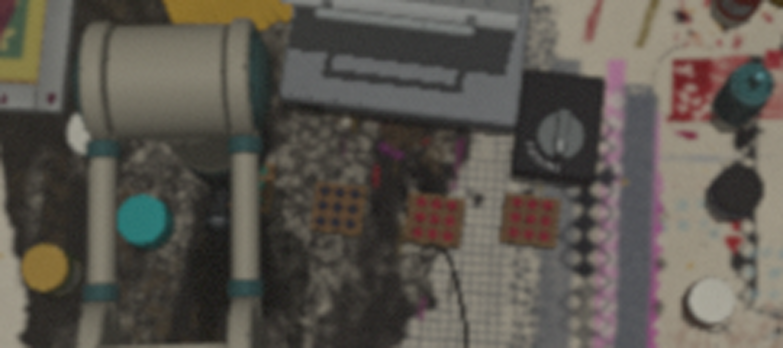

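The jars have not moved: the black lid is at (737,191), the white one at (711,301) and the orange one at (45,268). I'll fetch jar_b first and put it in front of the third block.

```bash
python3 -c "
from h import *
d=load('top')
print(px2w(d,752/2.9+110,78/2.9+170,.16),px2w(d,732/2.9+110,112/2.9+170,.0))"; bash g.sh .5604 -.3807 .16 1.5708
```

```text
[ 0.66597712 -0.37835938  0.16      ] [ 0.66179908 -0.38358918  0.        ]
5.0333 [0.5198 0.1142 0.3388] [-1.500e-03  7.276e-01  6.860e-01  6.000e-04] [0.083 0.169 1.387 0.003 1.586 0.142] 0.08522788506843948 0.0 [ 0.8 -0.8  1.2]
[-1.9688  0.2796  0.709 ] [-2.100e-03 -8.000e-04  9.625e-01] rows 13.0 13.0
```

```bash
python3 -m jog '[{"dx":-0.8,"dy":0.1,"dz":0.1,"ax":0,"ay":0,"az":0.39,"grip":1},{"dx":-0.8,"dy":0.1,"dz":0.1,"ax":0,"ay":0,"az":0.39,"grip":1},{"dx":-0.8,"dy":0.1,"dz":0.1,"ax":0,"ay":0,"az":0.39,"grip":1},{"dx":-0.8,"dy":0.1,"dz":0.1,"ax":0,"ay":0,"az":0.39,"grip":1},{"dx":-0.8,"dy":0.1,"dz":0.1,"ax":0,"ay":0,"az":0.39,"grip":1}]' >/dev/null;  bash g.sh .5604 -.3807 .16 1.5708
```

```text
5.45 [ 0.5365 -0.0937  0.3122] [ 5.000e-04  9.031e-01  4.295e-01 -2.000e-04] [-3.000e-01  1.950e-01  1.418e+00 -1.000e-03  1.529e+00  3.830e-01] 0.08602669581353929 0.0 [1.  0.  0.1]
[-0.8297  0.798   0.6097] [6.000e-04 2.000e-04 5.652e-01] rows 8.0 8.0
```

```bash
python3 -m jog '[{"dx":-0.52,"dy":0.5,"dz":0.35,"ax":0,"ay":0,"az":0.39,"grip":1},{"dx":-0.52,"dy":0.5,"dz":0.35,"ax":0,"ay":0,"az":0.39,"grip":1},{"dx":-0.52,"dy":0.5,"dz":0.35,"ax":0,"ay":0,"az":0.39,"grip":1},{"dx":-0.52,"dy":0.5,"dz":0.35,"ax":0,"ay":0,"az":0.39,"grip":1},{"dx":-0.52,"dy":0.5,"dz":0.35,"ax":0,"ay":0,"az":0.39,"grip":1}]' >/dev/null;  bash g.sh .5604 -.3807 .13 1.5708
```

```text
5.8667 [ 0.5521 -0.274   0.2232] [ 1.000e-04  9.906e-01  1.366e-01 -6.000e-04] [-5.730e-01  3.430e-01  1.426e+00 -1.000e-03  1.373e+00  7.240e-01] 0.08544922380141724 0.0 [ 0.2 -0.1  0.2]
[-0.0831  0.4199  0.3729] [0.0002 0.0007 0.1745] rows 4.0 3.0
```

```bash
python3 -m jog '[{"dx":-0.083,"dy":0.42,"dz":0.37,"ax":0,"ay":0,"az":0.175,"grip":1},{"dx":-0.083,"dy":0.42,"dz":0.37,"ax":0,"ay":0,"az":0.175,"grip":1},{"dx":-0.083,"dy":0.42,"dz":0.37,"ax":0,"ay":0,"az":0.175,"grip":1},{"dx":-0.083,"dy":0.42,"dz":0.37,"ax":0,"ay":0,"az":0.175,"grip":1},{"dx":-0.083,"dy":0.42,"dz":0.37,"ax":0,"ay":0,"az":0.175,"grip":1}]' >/dev/null;  bash g.sh .5604 -.3807 .024 1.5708; python3 -c "
from h import *
snap('side','s6',(250,190,390,310),5)"
```

```text
6.2833 [ 0.5599 -0.3796  0.128 ] [-0.0016  1.      0.0019 -0.0027] [-6.980e-01  4.950e-01  1.419e+00 -1.000e-03  1.234e+00  8.690e-01] 0.08538480095289537 0.0 [-0.6  0.7 -0.5]
[0.0044 0.0057 0.416 ] [-0.0021  0.0034  0.0025] rows 3.0 1.0
```

View pics/s6.png

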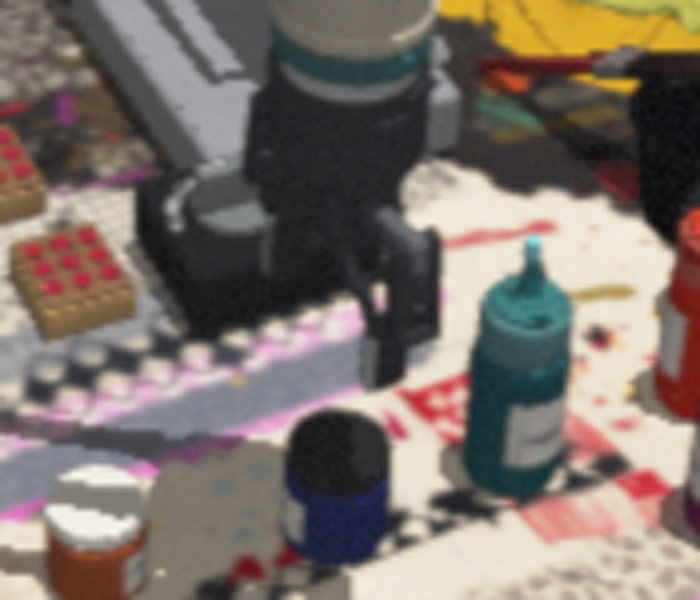

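```bash
python3 -c "
from h import *
d=load('side');o=np.array([250,190])
for p in((.5604,-.3807,.063),(.5604,-.3807,0),(.5599,-.3796,.128),(.56,-.3371,.141),(.56,-.4221,.141)): print((w2px(d,p)-o)*5)
print(px2w(d,337/5+250,437/5+190,.063),px2w(load('top'),737/2.9+110,191/2.9+170,.063))"
```

```text
[325.34835361 443.01735337]
[320.19052049 530.47987588]
[328.97500135 346.35279597]
[287.41194807 275.56089751]
[375.28416705 379.8440429 ]
[ 0.56782945 -0.37963376  0.063     ] [ 0.56038995 -0.38067892  0.063     ]
```

Side view: jar_b's lid is at (338,437) and the open fingertip at (385,385). The projection agrees with the top view to 2–3 mm, so I'll descend and grasp.

```bash
python3 -m jog '[{"dx":0.01,"dy":0.005,"dz":0.14,"ax":0,"ay":0,"az":0,"grip":1},{"dx":0.01,"dy":0.005,"dz":0.28,"ax":0,"ay":0,"az":0,"grip":1},{"dx":0.01,"dy":0.005,"dz":0.4,"ax":0,"ay":0,"az":0,"grip":1},{"dx":0.01,"dy":0.005,"dz":0.4,"ax":0,"ay":0,"az":0,"grip":1},{"dx":0.01,"dy":0.005,"dz":0.4,"ax":0,"ay":0,"az":0,"grip":1}]' 40; python3 -m jog '[{"dx":0,"dy":0,"dz":0,"ax":0,"ay":0,"az":0,"grip":0},{"dx":0,"dy":0,"dz":0,"ax":0,"ay":0,"az":0,"grip":-1},{"dx":0,"dy":0,"dz":0,"ax":0,"ay":0,"az":0,"grip":-1},{"dx":0,"dy":0,"dz":0,"ax":0,"ay":0,"az":0,"grip":-1},{"dx":0,"dy":0,"dz":0,"ax":0,"ay":0,"az":0,"grip":-1}]' 40;bash g.sh .441 -.0455 .13 1.5028
```

```text
clock: 6.75
position: [0.5642, -0.3766, 0.0331]
ee_rot: [-0.001, 1.0, 0.004, -0.001]
contact_force: [0.6, 0.6, 0.0]
width: 0.0854
gripper_force: 0.0
clock: 7.17
position: [0.5661, -0.3796, 0.0364]
ee_rot: [0.002, 1.0, 0.003, 0.003]
contact_force: [0.1, 0.6, 4.8]
width: 0.0539
gripper_force: 42.0
7.1667 [ 0.5661 -0.3796  0.0364] [0.0019 1.     0.0034 0.0026] [-6.930e-01  5.750e-01  1.524e+00  1.000e-03  1.036e+00  8.710e-01] 0.05393432486974635 41.980385184288025 [0.1 0.6 4.8]
[-0.4895 -1.3381 -0.3818] [ 0.0023 -0.0034  0.0476] rows 9.0 1.0
```

```bash
python3 -m jog '[{"dx":0,"dy":0,"dz":-0.1,"ax":0,"ay":0,"az":0,"grip":-1},{"dx":0,"dy":0,"dz":-0.2,"ax":0,"ay":0,"az":0,"grip":-1},{"dx":-0.03,"dy":-0.06,"dz":-0.33,"ax":0,"ay":0,"az":0,"grip":-1},{"dx":-0.08,"dy":-0.2,"dz":-0.4,"ax":0,"ay":0,"az":0,"grip":-1},{"dx":-0.13,"dy":-0.35,"dz":-0.4,"ax":0,"ay":0,"az":0.02,"grip":-1}]' 40; python3 -m jog '[{"dx":-0.06,"dy":-0.15,"dz":0,"ax":0,"ay":0,"az":0.03,"grip":-1},{"dx":-0.12,"dy":-0.3,"dz":0,"ax":0,"ay":0,"az":0.03,"grip":-1},{"dx":-0.17,"dy":-0.45,"dz":0,"ax":0,"ay":0,"az":0.03,"grip":-1},{"dx":-0.22,"dy":-0.6,"dz":0,"ax":0,"ay":0,"az":0.03,"grip":-1},{"dx":-0.27,"dy":-0.75,"dz":0,"ax":0,"ay":0,"az":0.03,"grip":-1}]'; bash g.sh .441 -.0455 .13 1.5028
```

```text
clock: 7.58
position: [0.5343, -0.2938, 0.1391]
ee_rot: [0.004, 1.0, -0.014, 0.006]
contact_force: [0.9, -0.7, -0.7]
width: 0.054
gripper_force: 42.8
clock: 8.0
position: [0.4679, -0.1005, 0.1344]
ee_rot: [0.0, 0.999, -0.036, 0.002]
contact_force: [0.3, 1.0, -1.0]
width: 0.0543
gripper_force: 42.8
8.0 [ 0.4679 -0.1005  0.1344] [ 3.000e-04  9.993e-01 -3.630e-02  1.600e-03] [-3.570e-01  2.100e-01  1.858e+00  1.000e-03  1.071e+00  1.286e+00] 0.0542505507389359 42.757399678230286 [ 0.3  1.  -1. ]
[-0.1235 -0.2116  0.017 ] [ 0.0003 -0.0021 -0.003 ] rows 2.0 1.0
```

```bash
python3 -m jog '[{"dx":-0.112,"dy":-0.212,"dz":0,"ax":0,"ay":0,"az":0,"grip":-1},{"dx":-0.112,"dy":-0.212,"dz":0,"ax":0,"ay":0,"az":0,"grip":-1},{"dx":-0.112,"dy":-0.212,"dz":0.1,"ax":0,"ay":0,"az":0,"grip":-1},{"dx":-0.112,"dy":-0.212,"dz":0.2,"ax":0,"ay":0,"az":0,"grip":-1},{"dx":-0.112,"dy":-0.212,"dz":0.25,"ax":0,"ay":0,"az":0,"grip":-1}]'; bash g.sh .444 -.0455 .036 1.5028
```

```text
clock: 8.42
position: [0.4436, -0.0463, 0.0701]
ee_rot: [0.0, 0.999, -0.035, 0.001]
contact_force: [-1.5, -0.5, -1.2]
width: 0.0547
gripper_force: 42.8
8.4167 [ 0.4436 -0.0463  0.0701] [ 1.000e-04  9.994e-01 -3.530e-02  5.000e-04] [-0.26   0.244  2.012  0.     0.885  1.381] 0.054655546323488395 42.795483469963074 [-1.5 -0.5 -1.2]
[ 0.0013 -0.0032  0.1365] [ 0.     -0.0007 -0.0017] rows 1.0 1.0
```

```bash
python3 -m jog '[{"dx":0,"dy":-0.003,"dz":0.07,"ax":0,"ay":0,"az":0,"grip":-1},{"dx":0,"dy":-0.003,"dz":0.11,"ax":0,"ay":0,"az":0,"grip":-1},{"dx":0,"dy":-0.003,"dz":0.135,"ax":0,"ay":0,"az":0,"grip":-1},{"dx":0,"dy":-0.003,"dz":0.135,"ax":0,"ay":0,"az":0,"grip":-1},{"dx":0,"dy":-0.003,"dz":0.135,"ax":0,"ay":0,"az":0,"grip":-1}]'; bash g.sh .444 -.0455 .036 1.5028
```

```text
clock: 8.83
position: [0.445, -0.0466, 0.0373]
ee_rot: [0.0, 0.999, -0.036, 0.001]
contact_force: [-0.8, 0.6, -0.6]
width: 0.054
gripper_force: 43.7
8.8333 [ 0.445  -0.0466  0.0373] [ 2.000e-04  9.994e-01 -3.600e-02  9.000e-04] [-0.26   0.294  2.051  0.     0.794  1.383] 0.05396126831147371 43.65531921386719 [-0.8  0.6 -0.6]
[-0.0042 -0.0039  0.0053] [ 0.0002 -0.0012 -0.0025] rows 1.0 1.0
```

```bash
python3 -m jog '[{"dx":-0.002,"dy":-0.002,"dz":0.006,"ax":0,"ay":0,"az":0,"grip":-1},{"dx":-0.002,"dy":-0.002,"dz":0.006,"ax":0,"ay":0,"az":0,"grip":-1},{"dx":-0.002,"dy":-0.002,"dz":0.006,"ax":0,"ay":0,"az":0,"grip":0.4},{"dx":-0.002,"dy":-0.002,"dz":0.006,"ax":0,"ay":0,"az":0,"grip":0.8},{"dx":-0.002,"dy":-0.002,"dz":0.006,"ax":0,"ay":0,"az":0,"grip":0.8}]';python3 -m jog '[{"dx":0,"dy":0,"dz":-0.1,"ax":0,"ay":0,"az":0,"grip":0.8},{"dx":0,"dy":0,"dz":-0.25,"ax":0,"ay":0,"az":0,"grip":0.8},{"dx":0,"dy":0,"dz":-0.38,"ax":0,"ay":0,"az":0,"grip":1},{"dx":0,"dy":0.13,"dz":-0.38,"ax":0,"ay":0,"az":-0.03,"grip":1},{"dx":0,"dy":0.27,"dz":-0.38,"ax":0,"ay":0,"az":-0.03,"grip":1}]'; bash g.sh .441 -.3559 .13 1.5708
```

```text
clock: 9.25
position: [0.4438, -0.0458, 0.0352]
ee_rot: [0.0, 0.999, -0.036, 0.0]
contact_force: [-0.4, 0.3, -0.3]
width: 0.0771
gripper_force: 0.0
clock: 9.67
position: [0.4405, -0.1131, 0.1324]
ee_rot: [0.001, 1.0, -0.01, 0.003]
contact_force: [0.8, -0.4, -1.4]
width: 0.0852
gripper_force: 0.0
9.6667 [ 0.4405 -0.1131  0.1324] [ 8.0e-04  1.0e+00 -9.6e-03  2.8e-03] [-4.050e-01  1.760e-01  1.909e+00  1.000e-03  1.050e+00  1.185e+00] 0.08519156010980371 0.0 [ 0.8 -0.4 -1.4]
[0.0205 0.9711 0.0113] [ 0.001  -0.0035 -0.0122] rows 6.0 1.0
```

```bash
python3 -m jog '[{"dx":0.02,"dy":0.16,"dz":0,"ax":0,"ay":0,"az":-0.01,"grip":1},{"dx":0.02,"dy":0.32,"dz":0,"ax":0,"ay":0,"az":-0.01,"grip":1},{"dx":0.02,"dy":0.48,"dz":0,"ax":0,"ay":0,"az":-0.01,"grip":1},{"dx":0.02,"dy":0.64,"dz":0,"ax":0,"ay":0,"az":-0.01,"grip":1},{"dx":0.02,"dy":0.8,"dz":0,"ax":0,"ay":0,"az":-0.01,"grip":1}]' >/dev/null; bash g.sh .441 -.3559 .13 1.5708;  python3 - <<'E'
from h import *
d=snap('top','t7',(110,170,380,290),2.9)
E
```

```text
10.0833 [ 0.4384 -0.315   0.1299] [-2.0e-04  1.0e+00 -4.7e-03  1.0e-04] [-0.752  0.301  1.737  0.     1.103  0.828] 0.08558143224688267 0.0 [0.3 0.7 0.3]
[ 0.012   0.1636 -0.0004] [-0.0002 -0.0001 -0.006 ] rows 1.0 1.0
```

View pics/t7.png

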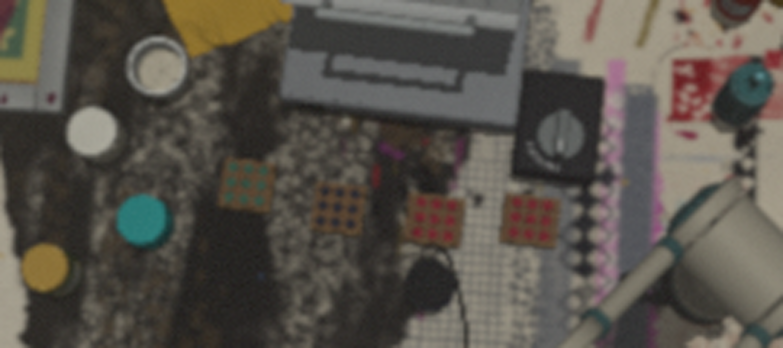

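Jar_b's lid is at (431,284), standing in front of block 3 at (436,220). The left-side jars have not moved.

```bash
python3 -m jog '[{"dx":0.012,"dy":0.16,"dz":0,"ax":0,"ay":0,"az":-0.006,"grip":1},{"dx":0.012,"dy":0.164,"dz":0.1,"ax":0,"ay":0,"az":-0.006,"grip":1},{"dx":0.012,"dy":0.164,"dz":0.25,"ax":0,"ay":0,"az":-0.006,"grip":1},{"dx":0.012,"dy":0.164,"dz":0.37,"ax":0,"ay":0,"az":-0.006,"grip":1},{"dx":0.012,"dy":0.164,"dz":0.41,"ax":0,"ay":0,"az":-0.006,"grip":1}]'; python3 - <<'E'
from h import *
d=load("top"); print("jar b",px2w(d,431/2.9+110,284/2.9+170,.063))
print("block3",px2w(d,436/2.9+110,219.5/2.9+170,.028),"block4",px2w(d,531/2.9+110,219.5/2.9+170,.028))
E
```

```text
clock: 10.55
position: [0.4389, -0.3518, 0.0232]
ee_rot: [-0.003, 1.0, -0.0, -0.003]
contact_force: [-0.4, 0.5, -0.2]
width: 0.0855
gripper_force: 0.0
jar b [ 0.44120677 -0.05077886  0.063     ]
block3 [ 0.51621332 -0.05106686  0.028     ] block4 [ 0.52172791 -0.15707844  0.028     ]
```

```bash
python3 -m jog '[{"dx":0,"dy":0,"dz":0,"ax":0,"ay":0,"az":0,"grip":1},{"dx":0,"dy":0,"dz":0,"ax":0,"ay":0,"az":0,"grip":0},{"dx":0,"dy":0,"dz":0,"ax":0,"ay":0,"az":0,"grip":-1},{"dx":0,"dy":0,"dz":0,"ax":0,"ay":0,"az":0,"grip":-1},{"dx":0,"dy":0,"dz":0,"ax":0,"ay":0,"az":0,"grip":-1}]' 40;python3 -m jog '[{"dx":0,"dy":0,"dz":-0.1,"ax":0,"ay":0,"az":0,"grip":-1},{"dx":0,"dy":0,"dz":-0.2,"ax":0,"ay":0,"az":0,"grip":-1},{"dx":0,"dy":-0.06,"dz":-0.33,"ax":0,"ay":0,"az":0,"grip":-1},{"dx":0.01,"dy":-0.2,"dz":-0.42,"ax":0,"ay":0,"az":0,"grip":-1},{"dx":0.02,"dy":-0.35,"dz":-0.42,"ax":0,"ay":0,"az":0.03,"grip":-1}]' 40; bash g.sh .448 -.152 .1 1.5028
```

```text
clock: 10.97
position: [0.443, -0.3554, 0.0298]
ee_rot: [0.002, 1.0, 0.0, 0.002]
contact_force: [-0.4, -0.1, 5.1]
width: 0.0503
gripper_force: 41.3
clock: 11.38
position: [0.4499, -0.2695, 0.1384]
ee_rot: [0.004, 1.0, -0.025, 0.005]
contact_force: [1.4, -0.1, -1.3]
width: 0.05
gripper_force: 42.6
11.3833 [ 0.4499 -0.2695  0.1384] [ 0.004   0.9997 -0.0251  0.0053] [-0.672  0.265  1.767  0.     1.096  0.949] 0.05002964381336899 42.57537066936493 [ 1.4 -0.1 -1.3]
[-0.0329 -0.4703  0.1497] [ 0.0048 -0.0069  0.0113] rows 3.0 1.0
```

```bash
python3 -m jog '[{"dx":-0.01,"dy":-0.15,"dz":0,"ax":0,"ay":0,"az":0.011,"grip":-1},{"dx":-0.02,"dy":-0.3,"dz":0,"ax":0,"ay":0,"az":0.011,"grip":-1},{"dx":-0.023,"dy":-0.468,"dz":0.05,"ax":0,"ay":0,"az":0.011,"grip":-1},{"dx":-0.023,"dy":-0.468,"dz":0.18,"ax":0,"ay":0,"az":0.011,"grip":-1},{"dx":-0.023,"dy":-0.468,"dz":0.3,"ax":0,"ay":0,"az":0.011,"grip":-1}]'; bash g.sh .4505 -.152 .029 1.5028
```

```text
clock: 11.8
position: [0.4473, -0.1474, 0.0588]
ee_rot: [0.001, 1.0, -0.03, 0.003]
contact_force: [0.4, -0.4, -2.0]
width: 0.0506
gripper_force: 42.6
11.8 [ 0.4473 -0.1474  0.0588] [ 9.000e-04  9.995e-01 -3.000e-02  2.600e-03] [-4.670e-01  2.900e-01  1.979e+00  1.000e-03  8.670e-01  1.164e+00] 0.05057866294424635 42.58321523666382 [ 0.4 -0.4 -2. ]
[0.0134 0.0173 0.1193] [ 0.001  -0.0033  0.0051] rows 1.0 1.0
```

```bash
python3 -m jog '[{"dx":0.013,"dy":0.015,"dz":0.05,"ax":0,"ay":0,"az":0.005,"grip":-1},{"dx":0.013,"dy":0.015,"dz":0.09,"ax":0,"ay":0,"az":0.005,"grip":-1},{"dx":0.013,"dy":0.015,"dz":0.11,"ax":0,"ay":0,"az":0.005,"grip":-1},{"dx":0.013,"dy":0.015,"dz":0.11,"ax":0,"ay":0,"az":0.005,"grip":-1},{"dx":0.013,"dy":0.015,"dz":0.11,"ax":0,"ay":0,"az":0.005,"grip":-1}]'; bash g.sh .4505 -.152 .029 1.5028
```

```text
clock: 12.22
position: [0.4498, -0.1537, 0.0307]
ee_rot: [0.0, 0.999, -0.036, 0.001]
contact_force: [-0.2, 0.0, -2.1]
width: 0.0502
gripper_force: 42.5
12.2167 [ 0.4498 -0.1537  0.0307] [ 3.000e-04  9.994e-01 -3.590e-02  8.000e-04] [-0.476  0.337  2.001  0.     0.802  1.167] 0.050209573967484274 42.51778721809387 [-0.2  0.  -2.1]
[ 0.0024 -0.007   0.0069] [ 0.0003 -0.001  -0.0025] rows 1.0 1.0
```

```bash
python3 -m jog '[{"dx":0.002,"dy":-0.007,"dz":0.006,"ax":0,"ay":0,"az":0,"grip":-1},{"dx":0.002,"dy":-0.007,"dz":0.006,"ax":0,"ay":0,"az":0,"grip":-1},{"dx":0.002,"dy":-0.007,"dz":0.006,"ax":0,"ay":0,"az":0,"grip":0.3},{"dx":0.002,"dy":-0.007,"dz":0.006,"ax":0,"ay":0,"az":0,"grip":0.7},{"dx":0.002,"dy":-0.007,"dz":0.006,"ax":0,"ay":0,"az":0,"grip":0.7}]';python3 -m jog '[{"dx":0,"dy":0,"dz":-0.1,"ax":0,"ay":0,"az":0,"grip":0.7},{"dx":0,"dy":0,"dz":-0.25,"ax":0,"ay":0,"az":0,"grip":0.7},{"dx":0,"dy":0,"dz":-0.4,"ax":0,"ay":0,"az":0,"grip":1},{"dx":0,"dy":-0.12,"dz":-0.5,"ax":0,"ay":0,"az":0.02,"grip":1},{"dx":0,"dy":-0.28,"dz":-0.5,"ax":0,"ay":0,"az":0.02,"grip":1}]'; python3 -m jog '[{"dx":0,"dy":-0.16,"dz":0,"ax":0,"ay":0,"az":0,"grip":1},{"dx":0,"dy":-0.32,"dz":0,"ax":0,"ay":0,"az":0,"grip":1},{"dx":0,"dy":-0.48,"dz":0,"ax":0,"ay":0,"az":0,"grip":1},{"dx":0,"dy":-0.64,"dz":0,"ax":0,"ay":0,"az":0,"grip":1},{"dx":0,"dy":-0.8,"dz":0,"ax":0,"ay":0,"az":0,"grip":1}]'; bash g.sh .438 .367 .15 1.5708;python3 - <<'E'
from h import *
d=snap("top","t8"); im=d["img"].astype(int)
hsv=cv2.cvtColor(d["img"],cv2.COLOR_RGB2HSV)
def blob(m,p,z,rad=12):
    u,v=w2px(d,np.r_[p,z]); yy,xx=np.mgrid[:420,:560]; k=m&(np.hypot(xx-u,yy-v)<rad)
    print(k.sum(),np.round([u,v],1),np.round(px2w(d,xx[k].mean(),yy[k].mean(),z),4),np.round([xx[k].min(),xx[k].max(),yy[k].min(),yy[k].max()]))
print(hsv[tuple(int(round(t)) for t in w2px(d,[.448,-.152,.055])[::-1])])
blob((hsv[...,1]<50)&(hsv[...,2]>150),[.448,-.152],.055)
blob((hsv[...,2]<60),[.441,-.0455],.063,11)
blob((hsv[...,1]<50)&(hsv[...,2]>130),[.5917,.3358],.055,14)
blob((hsv[...,1]>110)&(hsv[...,2]>80)&(hsv[...,0]<30),[.4361,.3671],.071,14)
E
```

```text
clock: 12.63
position: [0.4501, -0.1518, 0.0288]
ee_rot: [0.0, 0.999, -0.036, 0.0]
contact_force: [-0.7, 0.3, -0.3]
width: 0.0724
gripper_force: 0.0
clock: 13.05
position: [0.4595, -0.0847, 0.159]
ee_rot: [0.002, 0.998, -0.054, 0.006]
contact_force: [2.0, -0.3, 0.7]
width: 0.0851
gripper_force: 0.0
clock: 13.47
position: [0.4753, 0.119, 0.1536]
ee_rot: [-0.0, 0.999, -0.052, 0.0]
contact_force: [0.6, -0.5, 0.1]
width: 0.0853
gripper_force: 0.0
13.4667 [0.4753 0.119  0.1536] [-1.000e-04  9.987e-01 -5.180e-02  3.000e-04] [0.103 0.208 1.805 0.    1.128 1.777] 0.08530482060556172 0.0 [ 0.6 -0.5  0.1]
[-0.251  -0.9714  0.0147] [-0.0002 -0.0004 -0.0659] rows 7.0 1.0
[ 26  21 169]
171 [290.8 267.7] [ 0.45   -0.1533  0.055 ] [284 298 260 274]
295 [256.9 267.9] [ 0.4396 -0.0441  0.063 ] [246 267 259 277]
200 [141.7 215.2] [0.593  0.3378 0.055 ] [134 149 207 222]
211 [125.5 262.4] [0.4384 0.3689 0.071 ] [118 133 254 270]
```

Jars a and b stand within about 2 mm of their targets. Next is jar_c.

```bash
python3 -m jog '[{"dx":-0.04,"dy":-0.16,"dz":0,"ax":0,"ay":0,"az":-0.066,"grip":1},{"dx":-0.08,"dy":-0.32,"dz":0,"ax":0,"ay":0,"az":-0.066,"grip":1},{"dx":-0.13,"dy":-0.48,"dz":0,"ax":0,"ay":0,"az":-0.066,"grip":1},{"dx":-0.17,"dy":-0.64,"dz":0,"ax":0,"ay":0,"az":-0.066,"grip":1},{"dx":-0.21,"dy":-0.8,"dz":0,"ax":0,"ay":0,"az":-0.066,"grip":1}]' >/dev/null; bash g.sh .441 .3689 .13 1.5708
```

```text
13.9333 [0.4432 0.323  0.1534] [-0.e+00  1.e+00  2.e-04 -0.e+00] [0.503 0.292 1.686 0.    1.164 2.073] 0.08530841203274954 0.0 [ 0.9  0.  -0.4]
[-0.0086 -0.1836  0.0938] [-0.0001  0.      0.0002] rows 2.0 1.0
```

```bash
python3 -m jog '[{"dx":-0.009,"dy":-0.16,"dz":0,"ax":0,"ay":0,"az":0,"grip":1},{"dx":-0.009,"dy":-0.184,"dz":0.06,"ax":0,"ay":0,"az":0,"grip":1},{"dx":-0.009,"dy":-0.184,"dz":0.2,"ax":0,"ay":0,"az":0,"grip":1},{"dx":-0.009,"dy":-0.184,"dz":0.34,"ax":0,"ay":0,"az":0,"grip":1},{"dx":-0.009,"dy":-0.184,"dz":0.46,"ax":0,"ay":0,"az":0,"grip":1}]' ; python3 -m jog '[{"dx":0,"dy":0,"dz":0,"ax":0,"ay":0,"az":0,"grip":1},{"dx":0,"dy":0,"dz":0,"ax":0,"ay":0,"az":0,"grip":0},{"dx":0,"dy":0,"dz":0,"ax":0,"ay":0,"az":0,"grip":-1},{"dx":0,"dy":0,"dz":0,"ax":0,"ay":0,"az":0,"grip":-1},{"dx":0,"dy":0,"dz":0,"ax":0,"ay":0,"az":0,"grip":-1}]' 40;python3 -m jog '[{"dx":0,"dy":0,"dz":-0.1,"ax":0,"ay":0,"az":0,"grip":-1},{"dx":0,"dy":0,"dz":-0.22,"ax":0,"ay":0,"az":0,"grip":-1},{"dx":0,"dy":0,"dz":-0.36,"ax":0,"ay":0,"az":0,"grip":-1},{"dx":0,"dy":0.08,"dz":-0.5,"ax":0,"ay":0,"az":0,"grip":-1},{"dx":0.01,"dy":0.2,"dz":-0.52,"ax":0,"ay":0,"az":0.02,"grip":-1}]' 40; bash g.sh .453 .0635 .1 1.5028
```

```text
clock: 14.35
position: [0.441, 0.3674, 0.0368]
ee_rot: [0.0, 1.0, 0.001, -0.0]
contact_force: [-0.1, -0.2, -0.8]
width: 0.0851
gripper_force: 0.0
clock: 14.77
position: [0.4437, 0.3685, 0.0412]
ee_rot: [-0.002, 1.0, -0.0, 0.002]
contact_force: [0.1, 0.5, 3.6]
width: 0.0505
gripper_force: 42.0
clock: 15.18
position: [0.448, 0.3208, 0.1763]
ee_rot: [-0.004, 1.0, -0.014, 0.007]
contact_force: [1.7, 0.5, -1.2]
width: 0.0504
gripper_force: 42.6
15.1833 [0.448  0.3208 0.1763] [-0.0044  0.9999 -0.0144  0.0065] [4.940e-01 2.690e-01 1.658e+00 1.000e-03 1.200e+00 2.093e+00] 0.05041786892181008 42.590548396110535 [ 1.7  0.5 -1.2]
[0.0458 1.0309 0.2965] [-0.0059 -0.0081  0.025 ] rows 7.0 1.0
```

```bash
python3 -m jog '[{"dx":0.01,"dy":0.16,"dz":0,"ax":0,"ay":0,"az":0.02,"grip":-1},{"dx":0.02,"dy":0.32,"dz":0,"ax":0,"ay":0,"az":0.02,"grip":-1},{"dx":0.02,"dy":0.48,"dz":0,"ax":0,"ay":0,"az":0.02,"grip":-1},{"dx":0.03,"dy":0.64,"dz":0,"ax":0,"ay":0,"az":0.02,"grip":-1},{"dx":0.03,"dy":0.8,"dz":0,"ax":0,"ay":0,"az":0.02,"grip":-1}]' >/dev/null; bash g.sh .454 .0635 .07 1.5028
```

```text
15.6 [0.4457 0.1154 0.1699] [-2.000e-04  9.995e-01 -3.100e-02  1.700e-03] [ 0.102  0.148  1.838 -0.     1.152  1.735] 0.05018656501947974 42.585893869400024 [ 0.6 -0.6 -2.1]
[0.0445 0.2052 0.3998] [-0.0003 -0.0022  0.0038] rows 3.0 1.0
```

```bash
python3 -m jog '[{"dx":0.044,"dy":0.14,"dz":0,"ax":0,"ay":0,"az":0.004,"grip":-1},{"dx":0.044,"dy":0.205,"dz":0.1,"ax":0,"ay":0,"az":0.004,"grip":-1},{"dx":0.044,"dy":0.205,"dz":0.25,"ax":0,"ay":0,"az":0.004,"grip":-1},{"dx":0.044,"dy":0.205,"dz":0.4,"ax":0,"ay":0,"az":0.004,"grip":-1},{"dx":0.044,"dy":0.205,"dz":0.4,"ax":0,"ay":0,"az":0.004,"grip":-1}]' >/dev/null; bash g.sh .454 .0635 .04 1.5028
```

```text
16.0167 [0.4483 0.0646 0.0644] [ 1.000e-04  9.994e-01 -3.530e-02 -5.500e-03] [-0.011  0.267  1.996  0.     0.889  1.63 ] 0.05005643082837343 42.90874421596527 [-1.5  0.6 -2. ]
[0.0241 0.0025 0.0975] [ 0.0004  0.007  -0.0017] rows 1.0 1.0
```

```bash
python3 -m jog '[{"dx":0.01,"dy":0.003,"dz":0.03,"ax":0,"ay":0,"az":0,"grip":-1},{"dx":0.01,"dy":0.003,"dz":0.05,"ax":0,"ay":0,"az":0,"grip":-1},{"dx":0.01,"dy":0.003,"dz":0.075,"ax":0,"ay":0,"az":0,"grip":-1},{"dx":0.01,"dy":0.003,"dz":0.075,"ax":0,"ay":0,"az":0,"grip":-1},{"dx":0.01,"dy":0.003,"dz":0.075,"ax":0,"ay":0,"az":0,"grip":-1}]' >/dev/null; bash g.sh .454 .0635 .04 1.5028
```

```text
16.4333 [0.4564 0.0647 0.0506] [-0.000e+00  9.994e-01 -3.410e-02  9.000e-04] [-0.01   0.291  2.007  0.     0.842  1.629] 0.05027431412785803 42.985217571258545 [ 0.8  0.2 -1.7]
[-0.0094  0.0054  0.0423] [-0.0001 -0.0011 -0.0001] rows 1.0 1.0
```

```bash
python3 -m jog '[{"dx":-0.007,"dy":0.005,"dz":0.02,"ax":0,"ay":0,"az":0,"grip":-1},{"dx":-0.007,"dy":0.005,"dz":0.042,"ax":0,"ay":0,"az":0,"grip":-1},{"dx":-0.007,"dy":0.005,"dz":0.042,"ax":0,"ay":0,"az":0,"grip":-1},{"dx":-0.007,"dy":0.005,"dz":0.042,"ax":0,"ay":0,"az":0,"grip":-1},{"dx":-0.007,"dy":0.005,"dz":0.042,"ax":0,"ay":0,"az":0,"grip":-1}]'; python3 -m jog '[{"dx":0,"dy":0,"dz":0,"ax":0,"ay":0,"az":0,"grip":0.3},{"dx":0,"dy":0,"dz":0,"ax":0,"ay":0,"az":0,"grip":0.7},{"dx":0,"dy":0,"dz":0,"ax":0,"ay":0,"az":0,"grip":0.7},{"dx":0,"dy":0,"dz":-0.1,"ax":0,"ay":0,"az":0,"grip":0.7},{"dx":0,"dy":0,"dz":-0.25,"ax":0,"ay":0,"az":0,"grip":0.7}]' ; python3 -m jog '[{"dx":0,"dy":0,"dz":-0.1,"ax":0,"ay":0,"az":0,"grip":1},{"dx":0.05,"dy":-0.14,"dz":-0.2,"ax":0,"ay":0,"az":-0.01,"grip":1},{"dx":0.12,"dy":-0.28,"dz":-0.2,"ax":0,"ay":0,"az":-0.02,"grip":1},{"dx":0.2,"dy":-0.42,"dz":-0.2,"ax":0,"ay":0,"az":-0.03,"grip":1},{"dx":0.28,"dy":-0.56,"dz":-0.2,"ax":0,"ay":0,"az":-0.03,"grip":1}]' ; bash g.sh .5945 .3375 .15 1.5708
```

```text
clock: 16.85
position: [0.4547, 0.0632, 0.0403]
ee_rot: [-0.0, 0.999, -0.034, 0.001]
contact_force: [-1.6, -0.5, 8.3]
width: 0.0505
gripper_force: 45.6
clock: 17.27
position: [0.4507, 0.0632, 0.0993]
ee_rot: [0.0, 0.999, -0.034, -0.005]
contact_force: [1.3, -0.8, -0.7]
width: 0.0724
gripper_force: 0.0
clock: 17.68
position: [0.5342, 0.1997, 0.1525]
ee_rot: [-0.0, 1.0, -0.011, 0.001]
contact_force: [1.6, -0.6, 0.4]
width: 0.0851
gripper_force: 0.0
17.6833 [0.5342 0.1997 0.1525] [-2.000e-04  9.999e-01 -1.080e-02  9.000e-04] [ 0.236  0.322  1.641 -0.     1.176  1.828] 0.08509290352187872 0.0 [ 1.6 -0.6  0.4]
[ 0.2292 -0.5564  0.0108] [-0.0003 -0.0011 -0.0137] rows 4.0 1.0
```

```bash
python3 -m jog '[{"dx":0.06,"dy":-0.14,"dz":0,"ax":0,"ay":0,"az":-0.014,"grip":1},{"dx":0.12,"dy":-0.28,"dz":0,"ax":0,"ay":0,"az":-0.014,"grip":1},{"dx":0.18,"dy":-0.42,"dz":0,"ax":0,"ay":0,"az":-0.014,"grip":1},{"dx":0.235,"dy":-0.557,"dz":0,"ax":0,"ay":0,"az":-0.014,"grip":1},{"dx":0.235,"dy":-0.557,"dz":0,"ax":0,"ay":0,"az":-0.014,"grip":1}]' >/dev/null; bash g.sh .595 .3375 .024 1.5708; python3 - <<'E'
from h import *
d=snap("top","t9"); hsv=cv2.cvtColor(d["img"],cv2.COLOR_RGB2HSV)
def blob(m,p,z,rad=12):
    u,v=w2px(d,np.r_[p,z]); yy,xx=np.mgrid[:420,:560]; k=m&(np.hypot(xx-u,yy-v)<rad)
    print(k.sum(),np.round([u,v],1),np.round(px2w(d,xx[k].mean(),yy[k].mean(),z),4) if k.any() else"")
blob((hsv[...,1]<50)&(hsv[...,2]>150),[.448,-.152],.055)
blob((hsv[...,2]<60),[.441,-.0455],.063,11)
blob((hsv[...,1]>110)&(hsv[...,2]>80)&(hsv[...,0]<30),[.4507,.0635],.071,14)
d=snap("side","s9"); hsv=cv2.cvtColor(d["img"],cv2.COLOR_RGB2HSV)
blob((hsv[...,1]<50)&(hsv[...,2]>130),[.593,.3378],.055,14)
E
```

```text
18.1 [0.5975 0.3428 0.1503] [-0.0024  1.      0.002   0.0013] [0.418 0.491 1.367 0.004 1.279 1.984] 0.08526943706943768 0.0 [0.6 0.7 0.6]
[-0.0115  0.0234  0.5052] [-0.0031 -0.0016  0.0025] rows 4.0 1.0
177 [290.8 267.7] [ 0.4502 -0.153   0.055 ]
293 [256.9 267.9] [ 0.4396 -0.0442  0.063 ]
211 [222.4 262.8] [0.4485 0.0625 0.071 ]
277 [220.8 149.3] [0.5991 0.3404 0.055 ]
```

Jar_c is placed, and jar_d is still at its spot.

```bash
python3 -m jog '[{"dx":-0.008,"dy":0.018,"dz":0.1,"ax":0,"ay":0,"az":0,"grip":1},{"dx":-0.008,"dy":0.018,"dz":0.24,"ax":0,"ay":0,"az":0,"grip":1},{"dx":-0.008,"dy":0.018,"dz":0.38,"ax":0,"ay":0,"az":0,"grip":1},{"dx":-0.008,"dy":0.018,"dz":0.5,"ax":0,"ay":0,"az":0,"grip":1},{"dx":-0.008,"dy":0.018,"dz":0.5,"ax":0,"ay":0,"az":0,"grip":1}]' ; python3 -m jog '[{"dx":0,"dy":0,"dz":0,"ax":0,"ay":0,"az":0,"grip":1},{"dx":0,"dy":0,"dz":0,"ax":0,"ay":0,"az":0,"grip":0},{"dx":0,"dy":0,"dz":0,"ax":0,"ay":0,"az":0,"grip":-1},{"dx":0,"dy":0,"dz":0,"ax":0,"ay":0,"az":0,"grip":-1},{"dx":0,"dy":0,"dz":0,"ax":0,"ay":0,"az":0,"grip":-1}]' 40;python3 -m jog '[{"dx":0,"dy":0,"dz":-0.1,"ax":0,"ay":0,"az":0,"grip":-1},{"dx":0,"dy":0,"dz":-0.22,"ax":0,"ay":0,"az":0,"grip":-1},{"dx":0,"dy":0,"dz":-0.36,"ax":0,"ay":0,"az":0,"grip":-1},{"dx":-0.05,"dy":0.08,"dz":-0.45,"ax":0,"ay":0,"az":0,"grip":-1},{"dx":-0.12,"dy":0.2,"dz":-0.45,"ax":0,"ay":0,"az":0.02,"grip":-1}]' 40; bash g.sh .472 .168 .13 1.5028
```

```text
clock: 18.62
position: [0.5875, 0.3276, 0.0202]
ee_rot: [0.003, 1.0, -0.001, -0.007]
contact_force: [-1.2, 0.2, -0.3]
width: 0.0854
gripper_force: 0.0
clock: 19.03
position: [0.5952, 0.3325, 0.0302]
ee_rot: [-0.001, 1.0, 0.0, 0.003]
contact_force: [-0.9, -0.4, 6.7]
width: 0.0543
gripper_force: 42.4
clock: 19.45
position: [0.5683, 0.2847, 0.1465]
ee_rot: [-0.003, 1.0, -0.015, 0.008]
contact_force: [1.1, -0.5, -0.8]
width: 0.0543
gripper_force: 42.9
19.45 [0.5683 0.2847 0.1465] [-0.0033  0.9999 -0.0146  0.0075] [3.550e-01 4.120e-01 1.514e+00 1.000e-03 1.199e+00 1.954e+00] 0.05427836779812471 42.933252453804016 [ 1.1 -0.5 -0.8]
[-0.3724  0.4783  0.0571] [-0.0045 -0.0094  0.0247] rows 4.0 1.0
```

```bash
python3 -m jog '[{"dx":-0.1,"dy":0.13,"dz":0,"ax":0,"ay":0,"az":0.025,"grip":-1},{"dx":-0.2,"dy":0.26,"dz":0,"ax":0,"ay":0,"az":0.025,"grip":-1},{"dx":-0.3,"dy":0.39,"dz":0,"ax":0,"ay":0,"az":0.025,"grip":-1},{"dx":-0.374,"dy":0.478,"dz":0.03,"ax":0,"ay":0,"az":0.025,"grip":-1},{"dx":-0.374,"dy":0.478,"dz":0.06,"ax":0,"ay":0,"az":0.025,"grip":-1}]' >/dev/null; bash g.sh .4715 .168 .06 1.5028
```

```text
19.8667 [0.4606 0.1613 0.1251] [ 0.0014  0.9993 -0.036  -0.0016] [ 0.196  0.236  1.848 -0.002  1.061  1.84 ] 0.053953868012225875 42.90793776512146 [-0.8 -0.6 -1.5]
[ 0.0425 -0.0305  0.2602] [ 0.0018  0.002  -0.0026] rows 2.0 1.0
```

```bash
python3 -m jog '[{"dx":0.02,"dy":-0.015,"dz":0.05,"ax":0,"ay":0,"az":0,"grip":-1},{"dx":0.02,"dy":-0.015,"dz":0.15,"ax":0,"ay":0,"az":0,"grip":-1},{"dx":0.02,"dy":-0.015,"dz":0.22,"ax":0,"ay":0,"az":0,"grip":-1},{"dx":0.02,"dy":-0.015,"dz":0.22,"ax":0,"ay":0,"az":0,"grip":-1},{"dx":0.02,"dy":-0.015,"dz":0.22,"ax":0,"ay":0,"az":0,"grip":-1}]' >/dev/null; bash g.sh .4715 .168 .029 1.5028
```

```text
20.2833 [0.4711 0.1685 0.0693] [ 1.000e-04  9.994e-01 -3.510e-02 -4.000e-04] [ 0.204  0.316  1.9   -0.     0.926  1.845] 0.05422873310718984 42.91086137294769 [-0.3  0.7 -0.7]
[0.0021 0.0019 0.1613] [ 0.0001  0.0005 -0.0014] rows 1.0 1.0
```

```bash
python3 -m jog '[{"dx":0.001,"dy":0,"dz":0.06,"ax":0,"ay":0,"az":0,"grip":-1},{"dx":0.001,"dy":0,"dz":0.12,"ax":0,"ay":0,"az":0,"grip":-1},{"dx":0.001,"dy":0,"dz":0.155,"ax":0,"ay":0,"az":0,"grip":-1},{"dx":0.001,"dy":0,"dz":0.155,"ax":0,"ay":0,"az":0,"grip":-1},{"dx":0.001,"dy":0,"dz":0.155,"ax":0,"ay":0,"az":0,"grip":-1}]'; bash g.sh .4715 .168 .029 1.5028
```

```text
clock: 20.7
position: [0.4721, 0.1686, 0.0312]
ee_rot: [-0.0, 0.999, -0.035, 0.001]
contact_force: [0.3, -0.2, -1.0]
width: 0.0541
gripper_force: 44.0
20.7 [0.4721 0.1686 0.0312] [-2.000e-04  9.994e-01 -3.520e-02  6.000e-04] [0.204 0.367 1.944 0.    0.829 1.845] 0.05408164872154248 44.012208580970764 [ 0.3 -0.2 -1. ]
[-0.0024  0.0028  0.009 ] [-0.0003 -0.0007 -0.0015] rows 1.0 1.0
```

```bash
python3 -m jog '[{"dx":-0.002,"dy":0.002,"dz":0.007,"ax":0,"ay":0,"az":0,"grip":-1},{"dx":-0.002,"dy":0.002,"dz":0.007,"ax":0,"ay":0,"az":0,"grip":-1},{"dx":-0.002,"dy":0.002,"dz":0.007,"ax":0,"ay":0,"az":0,"grip":0.3},{"dx":-0.002,"dy":0.002,"dz":0.007,"ax":0,"ay":0,"az":0,"grip":0.7},{"dx":-0.002,"dy":0.002,"dz":0.007,"ax":0,"ay":0,"az":0,"grip":0.7}]';python3 -m jog '[{"dx":0,"dy":0,"dz":-0.1,"ax":0,"ay":0,"az":0,"grip":0.7},{"dx":0,"dy":0,"dz":-0.25,"ax":0,"ay":0,"az":0,"grip":0.7},{"dx":0,"dy":0,"dz":-0.42,"ax":0,"ay":0,"az":0,"grip":0.7},{"dx":0,"dy":0.1,"dz":-0.58,"ax":0,"ay":0,"az":0,"grip":0},{"dx":0,"dy":0.22,"dz":-0.6,"ax":0,"ay":0,"az":0,"grip":-0.1}]'; python3 -m jog '[{"dx":0,"dy":0.16,"dz":0,"ax":0,"ay":0,"az":0,"grip":-0.1},{"dx":0.02,"dy":0.32,"dz":0,"ax":0,"ay":0,"az":0,"grip":-0.1},{"dx":0.04,"dy":0.48,"dz":0,"ax":0,"ay":0,"az":0,"grip":-0.1},{"dx":0.06,"dy":0.64,"dz":0,"ax":0,"ay":0,"az":0,"grip":-0.1},{"dx":0.1,"dy":0.78,"dz":0,"ax":0,"ay":0,"az":0,"grip":-0.1}]'; bash g.sh .6095 -.1834 .14 1.5028;python3 - <<'E'
from h import *
d=snap("top","t10"); hsv=cv2.cvtColor(d["img"],cv2.COLOR_RGB2HSV)
def blob(m,p,z,rad=12):
    u,v=w2px(d,np.r_[p,z]); yy,xx=np.mgrid[:420,:560]; k=m&(np.hypot(xx-u,yy-v)<rad)
    print(k.sum(),np.round([u,v],1),np.round(px2w(d,xx[k].mean(),yy[k].mean(),z),4) if k.any() else"")
blob((hsv[...,1]<50)&(hsv[...,2]>150),[.448,-.152],.055)
blob((hsv[...,2]<60),[.441,-.0455],.063,11)
blob((hsv[...,1]>110)&(hsv[...,2]>80)&(hsv[...,0]<30),[.4507,.0635],.071,14)
blob((hsv[...,1]<50)&(hsv[...,2]>150),[.47,.168],.055)
blob((hsv[...,2]>70),[.6095,-.1834],.06,10)
E
```

```text
clock: 21.12
position: [0.471, 0.168, 0.029]
ee_rot: [-0.0, 0.999, -0.035, 0.0]
contact_force: [0.4, 0.4, -0.8]
width: 0.0726
gripper_force: 0.0
clock: 21.53
position: [0.4707, 0.1147, 0.1845]
ee_rot: [-0.001, 0.999, -0.033, 0.006]
contact_force: [1.9, -0.4, 0.3]
width: 0.0497
gripper_force: 0.0
clock: 21.95
position: [0.4769, -0.0853, 0.1789]
ee_rot: [0.0, 0.999, -0.035, -0.0]
contact_force: [1.0, 0.3, 0.6]
width: 0.0384
gripper_force: 0.0
21.95 [ 0.4769 -0.0853  0.1789] [ 1.000e-04  9.994e-01 -3.550e-02 -3.000e-04] [-0.32   0.178  1.775 -0.     1.189  1.322] 0.03835976931437144 0.0 [1.  0.3 0.6]
[0.5569 0.3539 0.1555] [ 0.0002  0.0004 -0.0019] rows 5.0 1.0
152 [290.8 267.7] [ 0.4497 -0.1559  0.055 ]
346 [256.9 267.9] [ 0.4415 -0.0449  0.063 ]
179 [222.4 262.8] [0.4498 0.0659 0.071 ]
191 [190.5 255.5] [0.469  0.1681 0.055 ]
204 [302.9 217.7] [ 0.614  -0.1824  0.06  ]
```

```bash
python3 -m jog '[{"dx":0.14,"dy":0.09,"dz":0,"ax":0,"ay":0,"az":0,"grip":-0.1},{"dx":0.28,"dy":0.18,"dz":0.04,"ax":0,"ay":0,"az":0,"grip":-0.1},{"dx":0.42,"dy":0.27,"dz":0.1,"ax":0,"ay":0,"az":0,"grip":-0.1},{"dx":0.55,"dy":0.35,"dz":0.15,"ax":0,"ay":0,"az":0,"grip":-0.1},{"dx":0.55,"dy":0.35,"dz":0.15,"ax":0,"ay":0,"az":0,"grip":-0.1}]'>/dev/null; python3 -m jog '[{"dx":0,"dy":0,"dz":0,"ax":0,"ay":0,"az":0,"grip":-0.1},{"dx":0,"dy":0,"dz":0,"ax":0,"ay":0,"az":0,"grip":-0.1},{"dx":0,"dy":0,"dz":0,"ax":0,"ay":0,"az":0,"grip":-0.1}]'>/dev/null; bash g.sh .611 -.183 .063 1.5028; python3 -c "
from h import *
snap('side','s11',(290,150,370,230),7)"
```

```text
22.6667 [ 0.6082 -0.1791  0.1417] [-3.000e-04  9.994e-01 -3.500e-02 -3.000e-04] [-0.396  0.422  1.51   0.     1.211  1.244] 0.038643867426011703 0.0 [ 0.1 -0.7  0.3]
[0.0125 0.015  0.3147] [-0.0003  0.0005 -0.0012] rows 2.0 1.0
```

View pics/s11.png

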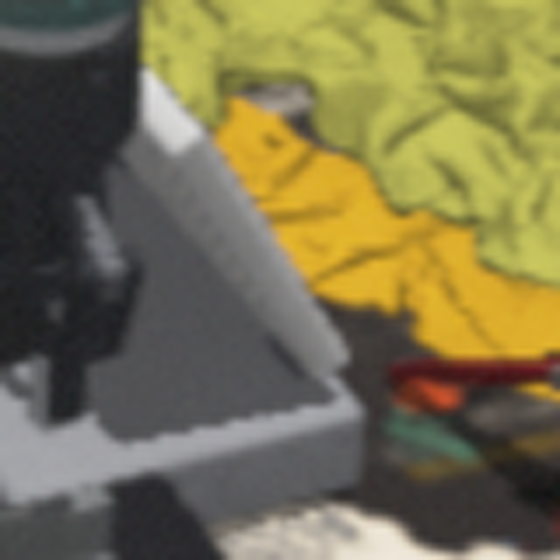

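The panel is still up, corner at (205,125) in the crop, and the fingers hang above the knob. I'll descend onto it.

```bash
python3 -m jog '[{"dx":0.012,"dy":0.015,"dz":0.1,"ax":0,"ay":0,"az":0,"grip":-0.1},{"dx":0.012,"dy":0.015,"dz":0.2,"ax":0,"ay":0,"az":0,"grip":-0.1},{"dx":0.012,"dy":0.015,"dz":0.28,"ax":0,"ay":0,"az":0,"grip":-0.1},{"dx":0.012,"dy":0.015,"dz":0.31,"ax":0,"ay":0,"az":0,"grip":-0.1},{"dx":0.012,"dy":0.015,"dz":0.31,"ax":0,"ay":0,"az":0,"grip":-0.1}]'; bash g.sh .611 -.183 .063 1.5028
```

```text
clock: 23.13
position: [0.6101, -0.1828, 0.0627]
ee_rot: [-0.001, 0.999, -0.035, -0.002]
contact_force: [-0.1, -0.4, 0.6]
width: 0.0386
gripper_force: 0.0
23.1333 [ 0.6101 -0.1828  0.0627] [-7.000e-04  9.994e-01 -3.490e-02 -1.600e-03] [-0.4    0.497  1.598  0.     1.05   1.24 ] 0.0385641214500442 0.0 [-0.1 -0.4  0.6]
[ 0.0035  0.0005 -0.0012] [-0.0008  0.0021 -0.0011] rows 1.0 1.0
```

```bash
python3 -m jog '[{"dx":0,"dy":0,"dz":0,"ax":0,"ay":0,"az":0,"grip":-0.6},{"dx":0,"dy":0,"dz":0,"ax":0,"ay":0,"az":0,"grip":-1},{"dx":0,"dy":0,"dz":0,"ax":0,"ay":0,"az":0,"grip":-1},{"dx":0,"dy":0,"dz":0,"ax":0,"ay":0,"az":0,"grip":-1},{"dx":0,"dy":0,"dz":0,"ax":0,"ay":0,"az":0,"grip":-1}]' 50; python3 -m jog '[{"dx":0,"dy":0,"dz":0,"ax":0,"ay":0,"az":0.07,"grip":-1},{"dx":0,"dy":0,"dz":0,"ax":0,"ay":0,"az":0.14,"grip":-1},{"dx":0,"dy":0,"dz":0,"ax":0,"ay":0,"az":0.21,"grip":-1},{"dx":0,"dy":0,"dz":0,"ax":0,"ay":0,"az":0.28,"grip":-1},{"dx":0,"dy":0,"dz":0,"ax":0,"ay":0,"az":0.35,"grip":-1}]'; python3 -c "
from h import *
print(st()['moment'])"
```

```text
clock: 23.55
position: [0.613, -0.183, 0.0659]
ee_rot: [-0.001, 0.999, -0.035, 0.002]
contact_force: [-0.6, 4.9, 6.8]
width: 0.0121
gripper_force: 50.6
clock: 23.97
position: [0.6134, -0.1818, 0.0659]
ee_rot: [-0.002, 0.951, -0.308, 0.001]
contact_force: [1.1, 9.6, 6.7]
width: 0.0118
gripper_force: 50.7
23.9667 [ 0.6134 -0.1818  0.0659] [-0.0021  0.9514 -0.308   0.0013] [-0.399  0.494  1.593  0.005  1.051  1.795] 0.011814260327213597 50.668805837631226 [1.1 9.6 6.7]
[ 1.31132635 -0.08862163  0.03369686]
```

```bash
python3 -m jog '[{"dx":0,"dy":0,"dz":0,"ax":0,"ay":0,"az":0.07,"grip":-1},{"dx":0,"dy":0,"dz":0,"ax":0,"ay":0,"az":0.14,"grip":-1},{"dx":0,"dy":0,"dz":0,"ax":0,"ay":0,"az":0.21,"grip":-1},{"dx":0,"dy":0,"dz":0,"ax":0,"ay":0,"az":0.28,"grip":-1},{"dx":0,"dy":0,"dz":0,"ax":0,"ay":0,"az":0.35,"grip":-1}]'>/dev/null; python3 -c "
from h import *
print(st()['moment'])";python3 -m jog '[{"dx":0,"dy":0,"dz":0,"ax":0,"ay":0,"az":0.03,"grip":-1},{"dx":0,"dy":0,"dz":0,"ax":0,"ay":0,"az":0.06,"grip":-1},{"dx":0,"dy":0,"dz":0,"ax":0,"ay":0,"az":0.08,"grip":-1},{"dx":0,"dy":0,"dz":0,"ax":0,"ay":0,"az":0.1,"grip":-1},{"dx":0,"dy":0,"dz":0,"ax":0,"ay":0,"az":0.1,"grip":-1}]'; python3 -c "
from h import *
s=st();print(s['moment']); q=s['ee_rot'];print(R.from_quat(np.r_[q[1:],q[0]]).apply([0,1,0]))"
```

```text
24.3833 [ 0.6144 -0.1809  0.0658] [-0.0035  0.832  -0.5548  0.0011] [-0.399  0.495  1.593  0.007  1.05   2.345] 0.011843457579101872 50.508100390434265 [ 4.9 10.9  5.2]
[ 1.70284218 -0.43654057  0.11951508]
clock: 24.8
position: [0.6147, -0.1808, 0.0659]
ee_rot: [-0.004, 0.788, -0.616, 0.001]
contact_force: [3.9, 11.2, 5.9]
width: 0.0119
gripper_force: 53.1
24.8 [ 0.6147 -0.1808  0.0659] [-0.0035  0.7881 -0.6156  0.0011] [-0.398  0.495  1.593  0.007  1.05   2.495] 0.011921312316656628 53.0790513753891 [ 3.9 11.2  5.9]
[ 1.78753242 -0.53912585  0.87292339]
[-0.97022751 -0.24209672 -0.00691089]
```

The moment about z jumped from 0.12 to 0.87 N m after a 1.25 rad turn, so the knob is on its stop. I'll open wide, let it spring back, then lift and retreat.

```bash
python3 -m jog '[{"dx":0,"dy":0,"dz":0,"ax":0,"ay":0,"az":0.05,"grip":1},{"dx":0,"dy":0,"dz":0,"ax":0,"ay":0,"az":0,"grip":1},{"dx":0,"dy":0,"dz":-0.02,"ax":0,"ay":0,"az":0,"grip":1},{"dx":0,"dy":0,"dz":-0.08,"ax":0,"ay":0,"az":0,"grip":1},{"dx":0,"dy":0,"dz":-0.2,"ax":0,"ay":0,"az":0,"grip":1}]'; python3 -m jog '[{"dx":0,"dy":0,"dz":-0.16,"ax":0,"ay":0,"az":0,"grip":1},{"dx":0,"dy":0,"dz":-0.32,"ax":0,"ay":0,"az":0,"grip":1},{"dx":0,"dy":0.1,"dz":-0.42,"ax":0,"ay":0,"az":-0.05,"grip":1},{"dx":-0.1,"dy":0.22,"dz":-0.44,"ax":0,"ay":0,"az":-0.1,"grip":1},{"dx":-0.2,"dy":0.34,"dz":-0.44,"ax":0,"ay":0,"az":-0.1,"grip":1}]'; bash g.sh .4 -.3 .25 1.5
```

```text
clock: 25.22
position: [0.6096, -0.1838, 0.1114]
ee_rot: [0.001, 0.787, -0.616, -0.003]
contact_force: [-0.6, 0.7, -0.2]
width: 0.0714
gripper_force: 0.0
clock: 25.63
position: [0.5186, -0.1583, 0.2273]
ee_rot: [0.0, 0.834, -0.552, 0.004]
contact_force: [0.0, 0.6, -0.3]
width: 0.0854
gripper_force: 0.0
25.6333 [ 0.5186 -0.1583  0.2273] [ 1.000e-04  8.336e-01 -5.523e-01  4.200e-03] [-4.240e-01  2.250e-01  1.587e+00 -2.000e-03  1.322e+00  2.318e+00] 0.08540938629254881 0.0 [ 0.   0.6 -0.3]
[ 0.3379  0.6574 -0.0915] [-1.0e-04 -5.6e-03 -7.0e-01] rows 5.0 9.0
```

```bash
python3 -m jog '[{"dx":0.1,"dy":0.13,"dz":-0.05,"ax":0,"ay":0,"az":-0.07,"grip":1},{"dx":0.2,"dy":0.26,"dz":-0.1,"ax":0,"ay":0,"az":-0.14,"grip":1},{"dx":0.3,"dy":0.39,"dz":-0.15,"ax":0,"ay":0,"az":-0.2,"grip":1},{"dx":0.36,"dy":0.52,"dz":-0.2,"ax":0,"ay":0,"az":-0.28,"grip":1},{"dx":0.4,"dy":0.66,"dz":-0.2,"ax":0,"ay":0,"az":-0.35,"grip":1}]'>/dev/null; python3 -m jog '[{"dx":0,"dy":0.15,"dz":0,"ax":0,"ay":0,"az":0,"grip":1},{"dx":0,"dy":0.3,"dz":0,"ax":0,"ay":0,"az":0,"grip":1},{"dx":0,"dy":0.4,"dz":0,"ax":0,"ay":0,"az":0,"grip":1},{"dx":0,"dy":0.4,"dz":0,"ax":0,"ay":0,"az":0,"grip":1},{"dx":0,"dy":0.4,"dz":0,"ax":0,"ay":0,"az":0,"grip":1}]'>/dev/null; python3 - <<'E'
from h import *
st()
d=snap("top","t12"); hsv=cv2.cvtColor(d["img"],cv2.COLOR_RGB2HSV); yy,xx=np.mgrid[:420,:560]
def blob(m,p,z,rad=12):
    u,v=w2px(d,np.r_[p,z]); k=m&(np.hypot(xx-u,yy-v)<rad)
    print(k.sum(),np.round([u,v],1),np.round(px2w(d,xx[k].mean(),yy[k].mean(),z),4) if k.any() else"")
blob((hsv[...,1]<50)&(hsv[...,2]>150),[.448,-.152],.055)
blob((hsv[...,2]<60),[.441,-.0455],.063,11)
blob((hsv[...,1]>110)&(hsv[...,2]>80)&(hsv[...,0]<30),[.4507,.0635],.071,14)
blob((hsv[...,1]<50)&(hsv[...,2]>150),[.47,.168],.055)
a0=load("top")["img"] # current
# knob patch and panel vs. earlier frames
t0=cv2.resize(cv2.imread("pics/top0.png"),(560,420),interpolation=cv2.INTER_AREA)[:,:,::-1].astype(int)
now=d["img"].astype(int); df=np.abs(now-t0).mean(2)
print("knob diff",df[208:228,293:313].mean(),"ref",df[220:232,200:215].mean())
side=manip.get_image("side"); s0=cv2.imread("pics/s4.png"); n=cv2.resize(side["img"][80:200,250:390,::-1],(700,600),interpolation=cv2.INTER_CUBIC)
c=(slice(420,600),slice(240,450)); print("panel diff",np.abs(n[c].astype(int)-s0[c]).mean())
t=cv2.matchTemplate(n,s0[380:560,250:440],cv2.TM_CCOEFF_NORMED);print(cv2.minMaxLoc(t))
E
```

```text
26.4667 [ 0.3471 -0.3927  0.2742] [ 5.000e-04  9.500e-01 -3.122e-01  3.000e-04] [-0.979  0.176  1.533 -0.     1.431  1.227] 0.08508059066545631 0.0 [-0.1  0.2  0.3]
179 [290.8 267.7] [ 0.45   -0.1532  0.055 ]
289 [256.9 267.9] [ 0.4395 -0.0442  0.063 ]
210 [222.4 262.8] [0.4483 0.0627 0.071 ]
200 [190.5 255.5] [0.4695 0.1679 0.055 ]
knob diff 2.4491666666666663 ref 2.5814814814814815
panel diff 0.9858112874779541
(-0.5535181164741516, 0.999542772769928, (489, 175), (250, 380))
```

```bash
python3 -c "
from rig import manip
print(manip.sign_off())"
```

```text
the job is handed in; nothing more can be done
None
```

The job is done and handed in: the panel is at about 60° (measured 1.04–1.06 rad against 1.047), and all four jars stand in front of their blocks, within about 3 mm of my measured targets. The timer knob was turned to its stop and has sprung back, and I did not touch the tape roll, tub, squeeze bottle or turquoise look-alike.

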